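# Set out the inks and squeegees for a two-colour print

### The arm

A 6-joint arm with a two-finger parallel gripper is mounted at the origin on the work surface. World frame = base frame: x ahead of the robot, y to its left, z up, the work surface at z = 0. Lengths are in mm, angles in rad, forces in N, time in s.
With the tool pointing down it reaches from about 300 to 775 mm from the base axis. Payload 14.6 kg.
Tool frame: the origin (TCP) lies midway between the tips of the shut fingers; the grasp point (between the pads) lies behind it (manip.grip_depth is the z of the grasp point in the tool frame, in mm); z points along the fingers, y is the line along which they close (so a half turn about z gives the same grasp; the last joint's range is limited). The gripper opens to 94 mm and grips with 3 to 60 N. Pads are 16 mm wide; open, the fingers measure 119 mm over their backs; the gripper's body (75 mm by 177 mm) begins 78 mm behind the grasp point.
Start: joints at [-1.225, 0.3, 1.521, -0, 1.321, -0.067], TCP at [220.639, -503.793, 205.446] pointing down, gripper open.
Joint ranges: [-3.03, 3.03], [-0.79, 2.21], [0.23, 2.52], [-1.04, 4.18], [0, 3.07], [-2.55, 2.55]. Speed limits (rad/s): [2.22, 2.22, 2.57, 3.14, 3.14, 3.14].

### API

Orientations are given as [roll, pitch, yaw] about the fixed x, y, z axes, in that order (R = Rz(yaw) Ry(pitch) Rx(roll)).
In Python, from cell import manip gives the robot as it stands.
- The arm moves only by the shell command python3 nudge.py 'ROWS' [OPENING] [FORCE]. ROWS is a JSON object with one list for each field, all of the same length, 1 to 5, a row being the entries at one place: dx, dy, dz (the shift in units of 20 mm), rx, ry, rz (a rotation vector in units of 0.1 rad); each row is the pose to reach, as a shift and turn from the pose commanded when the command began, along the tool's axes at that moment; what a row does not reach only later rows make up. A row lasts 1/10 s, in which the tool goes at most 50 mm and 0.15 rad, less where a joint would pass 70% of its speed; a pose out of reach is approached as far as the arm can. OPENING is the finger opening in mm, set as the command begins (- or left out keeps the last). The fingers move at their own pace and stop on an object; FORCE is the grip in N (left out, the last holds). Time passes only in rows, so rows that do not move let the fingers close. It prints the time, the measured TCP pose, the force, the opening and the grip force at its end. Input that does not fit is refused with a message, and nothing moves.
- manip.read_state(): the state, without advancing time (a new reading comes with each control period).
- manip.camera(name): name is "scene" or "top"; returns (picture, depth): 400x640x3 uint8, red, green, blue; 400x640 float32, mm along the optical axis (not along the pixel's ray), 0 where there is no reading.
- manip.camera_info(name): a dict with "K" (3x3 intrinsics, pixels), "rvec" (rotation vector, rad) and "tvec" (3), from world to camera coordinates, as OpenCV has them. Camera axes: x right, y down, z forward; pixel columns grow to the right and rows downward; lengths in mm; the calibration is good to about 2 mm. A picture is of the moment at which its call begins. camera_info takes no time and is no camera call.
- manip.sign_off(): hands the job in; it is judged then, once.
The state is a dict: "clock": time; "joints": joint angles; "qd": joint speeds; "effort": joint torques, N m; "eef_pos": TCP position; "eef_rot": TCP orientation; "wrist_force": force on the tool from outside, world axes, zero at the start; "moment": the same for the moment, N m; "finger_gap": finger opening in mm; "finger_force": force on a finger pad.
Only numpy, scipy, OpenCV 4.12 (cv2) and the standard library are available. Lean on these libraries where they do the work, as an engineer would, in place of code of your own. Each camera call takes 0.05 s, during which the arm holds its last target. There are 200 camera calls.

### The job

Set up the printing bench: stand the red-lidded and the blue-lidded ink pot on the pads with the disc of their own colour, and the long and the short squeegee, blade up as they are, on the outlines of their own length, each centred and lying along its outline. Lower each one onto its pad without dropping or tipping it, let go, and leave the cleaner bottle and the tape roll where they are.

Things in the scene. Friction and masses are not known exactly. Their poses are not given: they have to be found in the camera images.
- jar_red: Closed screw-lid ink pot, an upright cylinder 56 mm in diameter and 70 mm high, white with a red lid and a red band; about 0.2 kg, loose on the bench. Origin: centre of its underside; z up along its axis. Straight-sided, can be gripped anywhere round it.
- jar_blue: Closed screw-lid ink pot, an upright cylinder 56 mm in diameter and 70 mm high, white with a blue lid and a blue band; about 0.2 kg, loose on the bench. Origin: centre of its underside; z up along its axis. Straight-sided, can be gripped anywhere round it.
- squeegee_long: Long printing squeegee standing blade up, loose on the bench: a dark wooden handle block 150 mm long (its y axis), 36 mm wide (its x axis) and 45 mm high, with a green blade 10 mm thick and 150 mm long along the middle of its top, up to 67 mm in all. Origin: centre of the handle's underside; z up. Both ends are alike. Grip it across the 36 mm handle. About 0.22 kg.
- squeegee_short: Short printing squeegee standing blade up, loose on the bench: an aluminium handle block 90 mm long (its y axis), 36 mm wide (its x axis) and 45 mm high, with a yellow blade 10 mm thick and 90 mm long along the middle of its top, up to 67 mm in all. Origin: centre of the handle's underside; z up. Both ends are alike. Grip it across the 36 mm handle. About 0.13 kg.
- pad_red: Place for the red ink pot: a black rubber pad 94 x 94 mm and 3 mm thick, fixed to the bench, with a painted red disc 62 mm in diameter inside a white ring 72 mm in outer diameter. Origin: centre of its underside, under the middle of the disc; its top is 3 mm above that.
- pad_blue: Place for the blue ink pot: a black rubber pad 94 x 94 mm and 3 mm thick, fixed to the bench, with a painted blue disc 62 mm in diameter inside a white ring 72 mm in outer diameter. Origin: centre of its underside, under the middle of the disc; its top is 3 mm above that.
- pad_long: Place for the long squeegee: a black rubber pad 174 mm long (its y axis), 64 mm wide (its x axis) and 3 mm thick, fixed to the bench, with a painted green silhouette 154 x 40 mm inside a white outline 164 x 50 mm, both centred. Origin: centre of its underside; its top is 3 mm above that.
- pad_short: Place for the short squeegee: a black rubber pad 114 mm long (its y axis), 64 mm wide (its x axis) and 3 mm thick, fixed to the bench, with a painted yellow silhouette 94 x 40 mm inside a white outline 104 x 50 mm, both centred. Origin: centre of its underside; its top is 3 mm above that.
- cleaner_bottle: Bystander, to be left alone: grey bottle with an orange cap, 60 mm in diameter, 150 mm high, standing at the far edge of the work. Origin: centre of its underside.
- tape_roll: Bystander, to be left alone: brown roll of tape lying flat, 90 mm in outer diameter, 68 mm inside, 24 mm high, at the far edge of the work. Origin: centre of its underside.

How it is judged:
By the outcome, as a careful person would: the job done as asked, in the order asked, and still so for the second after the job is handed in, with the robot touching nothing.
It also fails if it takes over 112 s, if anything falls off the work surface, if the arm or the gripper's body presses on something with over 40 N, if the wrist force passes 120 N, or if a joint passes its speed limit or range.

## Working session

There is one attempt and no reset: what is moved stays moved. The work goes in short steps, Python scripts to look and compute and a shell command to move; the robot and the scene stay as the last step left them, time stands still between calls to the robot, and variables do not carry over. Pictures are saved under pics/ and viewed, at most 14 in all, crops included, and the job is handed in when it is done.

```bash
ls; mkdir -p pics; python3 - <<'E'
from cell import manip
import cv2
print(manip.grip_depth, manip.read_state())
for n in("top","scene"):
    p,d=manip.camera(n); cv2.imwrite(f"pics/{n}0.png",p[:,:,::-1]); print(n,manip.camera_info(n))
E
```

```text
cell.py
nudge.py
pics
-18.8 {'clock': 0.0, 'joints': array([-1.22457179e+00,  3.00447280e-01,  1.52157009e+00,  1.52771154e-06,
        1.32073066e+00, -6.65890302e-02]), 'qd': array([ 9.86249804e-05, -9.74216365e-04, -1.43687558e-03,  2.64773557e-04,
        7.59704761e-04, -7.23235556e-04]), 'effort': array([-4.81856350e-04, -5.31804299e+01, -3.52737522e+01,  7.08152773e-02,
        2.43890437e-02, -9.59759427e-05]), 'eef_pos': array([ 220.56606654, -503.5450561 ,  204.90405483]), 'eef_rot': array([-3.14043993e+00, -7.83551950e-05,  4.12813139e-01]), 'wrist_force': array([0.63087346, 0.24945197, 0.80053613]), 'moment': array([-0.03451918, -0.00028942, -0.01716354]), 'finger_force': 0.0, 'finger_gap': 93.88875967813249}
top {'K': array([[462.45285002,   0.        , 322.1566097 ],
       [  0.        , 462.45285002, 201.43318503],
       [  0.        ,   0.        ,   1.        ]]), 'rvec': array([ 2.1944228 , -2.15848854,  0.08055404]), 'tvec': array([  -2.76163183,  574.90813969, 1100.96944684])}
scene {'K': array([[362.03995657,   0.        , 320.6774154 ],
       [  0.        , 362.03995657, 199.9448149 ],
       [  0.        ,   0.        ,   1.        ]]), 'rvec': array([ 0.96912924,  2.61958354, -0.85189544]), 'tvec': array([ 448.22895617, -290.42434942, 1332.77284598])}
```
View pics/top0.png

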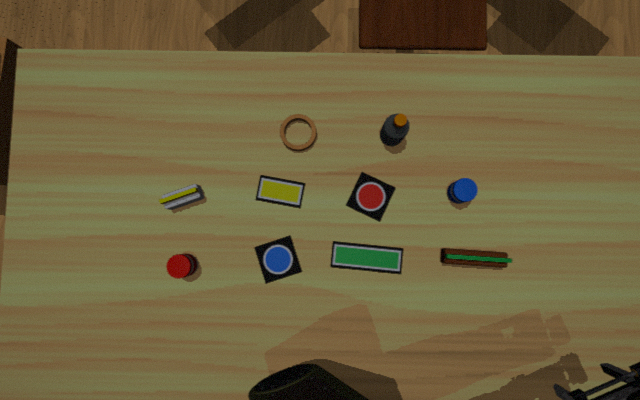

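View pics/scene0.png

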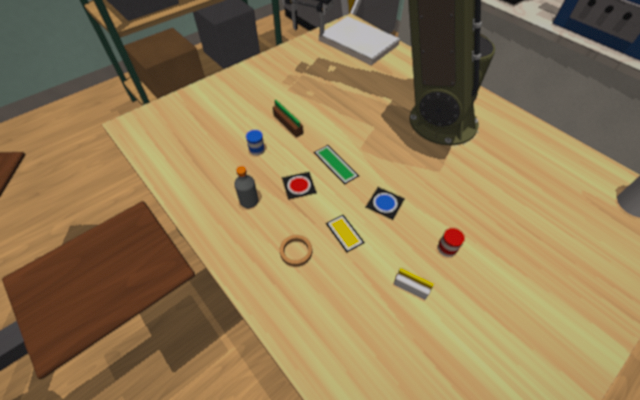

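Top view: the red jar is at (181,266), blue jar (463,190), long squeegee (478,258) and short squeegee (180,195). The pads are red (371,196), blue (278,260), green (367,257) and yellow (281,192). The tape is at (298,132) and the bottle at (395,128). Next I'll measure them from both cameras.

```bash
cat > h.py <<'E'
from cell import manip
import cv2, numpy as np
def rays(n):
    i=manip.camera_info(n);R=cv2.Rodrigues(i["rvec"])[0];t=i["tvec"]
    v,u=np.mgrid[0:400,0:640]
    c=np.stack([u,v,np.ones_like(u)],-1)@np.linalg.inv(i["K"]).T
    return -R.T@t, c@R      # origin, world dir per unit depth
HUE={"red":(0,12),"blue":(105,130),"green":(50,85),"yellow":(24,33)}
def measure(n,save=None):
    p,d=manip.camera(n)
    if save: cv2.imwrite(save,p[:,:,::-1])
    o,r=rays(n); W=o+r*d[...,None]
    hsv=cv2.cvtColor(p,cv2.COLOR_RGB2HSV).astype(int)
    for c,(a,b) in HUE.items():
        h=hsv[...,0]; m=(h>=a)&(h<=b)&(hsv[...,1]>150)&(hsv[...,2]>60)
        if c=="red": m|=(h>172)&(hsv[...,1]>150)&(hsv[...,2]>60)
        m&=(W[...,0]>200)&(W[...,0]<800)&(abs(W[...,1])<500)
        top=70 if c in("red","blue") else 67
        for nm,z,lo,hi in(("pad",3,-8,12),("obj",top,top-9,top+40)):
            mm=(m&(W[...,2]>lo)&(W[...,2]<hi)).astype(np.uint8)
            k,l,s,ce=cv2.connectedComponentsWithStats(mm)
            for i in range(1,k):
                if s[i,4]<40: continue
                q=l==i; zz=np.median(W[q][:,2])
                P=(o+r*((z-o[2])/r[...,2])[...,None])[q][:,:2]
                rc=cv2.minAreaRect(P.astype(np.float32)); ev,V=np.linalg.eigh(np.cov(P.T)); v=V[:,1]
                print(n,c,nm,s[i,4],"cen",P.mean(0).round(1),"rect",np.round(rc[0],1),np.round(rc[1],1),"axis deg %.1f"%(np.degrees(np.arctan2(v[1],v[0]))%180),"z %.1f"%zz,"px",ce[i].round(1))
E
python3 - <<'E'
from h import *
measure("top");measure("scene")
p,d=manip.camera("top")
cv2.imwrite("pics/c1.png",cv2.resize(p[160:290,150:350,::-1],None,fx=4,fy=4,interpolation=cv2.INTER_CUBIC))
cv2.imwrite("pics/c2.png",cv2.resize(p[160:290,325:525,::-1],None,fx=4,fy=4,interpolation=cv2.INTER_CUBIC))
E
```

```text
top red pad 439 cen [ 591.7 -112. ] rect [ 592.  -112.6] [54.7 57. ] axis deg 43.9 z 5.1 px [370.3 196.1]
top red obj 448 cen [416.5 336.1] rect [417.4 335.6] [52.7 53.4] axis deg 175.8 z 70.8 px [178.2 265.8]
top blue pad 463 cen [433.  114.1] rect [433.2 114. ] [57.3 56.9] axis deg 8.3 z 4.7 px [277.5 259.1]
top blue obj 433 cen [ 604.5 -325.1] rect [ 604.4 -324.8] [52.2 53.5] axis deg 116.6 z 71.7 px [464.6 189.4]
top green pad 915 cen [ 441.5 -103.8] rect [ 441.5 -103.6] [149.8  37.1] axis deg 85.2 z 5.3 px [366.4 257.1]
top green obj 257 cen [ 446.3 -355.5] rect [ 446.3 -356.6] [145.5   9.7] axis deg 87.1 z 68.9 px [478.  257.9]
top yellow pad 556 cen [601.1 112.4] rect [601.1 112.6] [91.3 37.9] axis deg 80.4 z 4.8 px [279.8 190.9]
top yellow obj 153 cen [580.6 346.2] rect [581.  345.6] [ 9.7 89.2] axis deg 110.3 z 67.8 px [177.3 195.2]
scene red pad 178 cen [ 591.1 -108.1] rect [ 592.1 -107.1] [48.6 54.1] axis deg 153.3 z 3.3 px [298.5 184.6]
scene red obj 310 cen [419.1 341.2] rect [418.8 341.1] [57.5 52.2] axis deg 4.6 z 69.6 px [453.7 236.7]
scene blue pad 194 cen [432.7 117.7] rect [433.9 117.8] [49.1 53.1] axis deg 117.3 z 3.1 px [384.9 202.2]
scene blue obj 145 cen [ 607.3 -315.8] rect [ 607.3 -315.6] [52.4 45.6] axis deg 69.9 z 69.5 px [253.9 136.4]
scene green pad 278 cen [441.4 -97.9] rect [ 442.  -100.1] [141.3  27.7] axis deg 84.8 z 3.3 px [335.8 163.6]
scene green obj 60 cen [ 452.  -340.5] rect [ 451.6 -343.5] [136.5   8.4] axis deg 86.8 z 64.0 px [287.3 112.8]
scene yellow pad 322 cen [600.5 116.3] rect [600.4 115.8] [88. 35.] axis deg 79.8 z 3.4 px [344.6 232.6]
scene yellow obj 170 cen [582.6 351. ] rect [583.3 350.6] [13.7 88.5] axis deg 110.4 z 66.0 px [416.1 277.1]
```

View pics/c1.png

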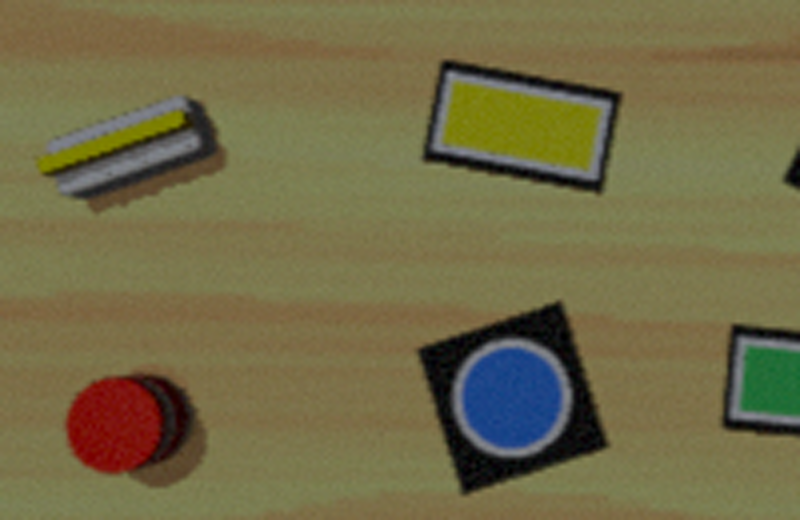

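View pics/c2.png

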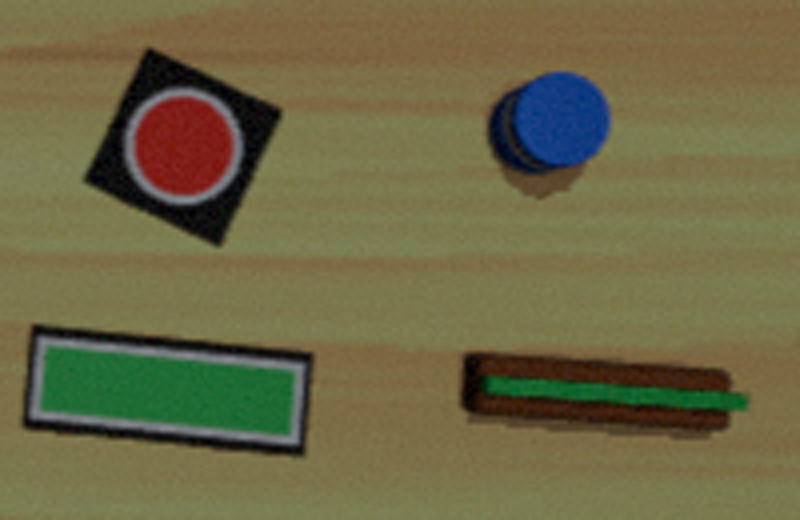

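Units first: shifts go in units of 20 mm and turns go in units of 0.1 rad. So 200 mm is 10, -22 mm is -1.1, 0.413 rad is 4.13.

```bash
cat >> h.py <<'E'
def go(x,y,z,yaw=0):
    s=manip.read_state(); a=s["eef_rot"][2]; D=np.array([x,y,z])-s["eef_pos"]; c,n=np.cos(a),np.sin(a)
    w=(a-yaw+np.pi/2)%np.pi-np.pi/2
    print("d %.1f %.1f %.1f rz %.3f"%(c*D[0]+n*D[1],n*D[0]-c*D[1],-D[2],w),"clock %.2f"%s["clock"])
E
python3 nudge.py '{"dx": [2,4,6,8,10],"dy": [-1.1,-2.2,-3.3,-4.4,-5.5],"dz": [0,0,0,0,0],"rx": [0,0,0,0,0],"ry": [0,0,0,0,0],"rz": [1,2,3,4,4.13]}' 94
python3 -c "
from h import *
go(417,337,140)"
```

```text
clock: 0.75
eef_pos: [360.5, -321.2, 205.5]
eef_rot: [3.141, -0.0, -0.004]
wrist_force: [0.3, 0.7, -0.1]
finger_gap: 93.9
finger_force: 0.0
d 53.8 -658.4 65.5 rz -0.004 clock 0.75
```

Scaled: 20 mm is 1, 5 mm is 0.25.

```bash
python3 nudge.py '{"dx": [0.25,0.5,0.75,1,1.25],"dy": [-2.25,-4.5,-6.75,-9,-11.25],"dz": [0,0,0,0,0],"rx": [0,0,0,0,0],"ry": [0,0,0,0,0],"rz": [0,0,0,0,0]}'
python3 nudge.py '{"dx": [0.25,0.5,0.75,1,1.25],"dy": [-2.25,-4.5,-6.75,-9,-11.25],"dz": [0,0,0,0,0],"rx": [0,0,0,0,0],"ry": [0,0,0,0,0],"rz": [0,0,0,0,0]}'
python3 nudge.py '{"dx": [0.05,0.1,0.15,0.2,0.2],"dy": [-2.25,-4.5,-6.75,-9,-10.4],"dz": [0.5,1,1.75,2.5,3.25],"rx": [0,0,0,0,0],"ry": [0,0,0,0,0],"rz": [0,0,0,0,0]}'
python3 -c "
from h import *
go(417,337.5,19)"
```

```text
clock: 1.25
eef_pos: [384.5, -96.1, 205.6]
eef_rot: [3.141, -0.0, -0.0]
wrist_force: [1.0, -0.1, 1.3]
finger_gap: 94.3
finger_force: 0.0
clock: 1.75
eef_pos: [409.6, 129.2, 205.7]
eef_rot: [-3.141, -0.001, -0.0]
wrist_force: [0.5, -1.1, -0.2]
finger_gap: 94.2
finger_force: 0.0
clock: 2.25
eef_pos: [413.3, 337.9, 139.6]
eef_rot: [-3.141, 0.0, 0.001]
wrist_force: [0.7, -0.4, 0.3]
finger_gap: 94.4
finger_force: 0.0
d 3.7 0.4 120.6 rz 0.001 clock 2.25
```

Tracking is good. Now descend and close on the red jar.

Scaled: 120.5 mm is 6.025, 115 mm is 5.75.

```bash
python3 nudge.py '{"dx": [0.2,0.2,0.2,0.2,0.2],"dy": [0,0,0,0,0],"dz": [1.5,3,4.5,5.75,6.025],"rx": [0,0,0,0,0],"ry": [0,0,0,0,0],"rz": [0,0,0,0,0]}'
python3 nudge.py '{"dx": [0,0,0,0,0],"dy": [0,0,0,0,0],"dz": [0,0,0,0,0],"rx": [0,0,0,0,0],"ry": [0,0,0,0,0],"rz": [0,0,0,0,0]}' 50 20
python3 nudge.py '{"dx": [0,0,0,0,0],"dy": [0,0,0,0,0],"dz": [0,0,0,0,0],"rx": [0,0,0,0,0],"ry": [0,0,0,0,0],"rz": [0,0,0,0,0]}'
```

```text
clock: 2.75
eef_pos: [416.6, 334.3, 17.4]
eef_rot: [3.139, 0.004, -0.0]
wrist_force: [1.2, 0.7, 0.6]
finger_gap: 93.9
finger_force: 0.0
clock: 3.25
eef_pos: [418.3, 335.8, 20.9]
eef_rot: [-3.14, -0.002, -0.0]
wrist_force: [1.0, 4.8, 3.4]
finger_gap: 57.4
finger_force: 1.8
clock: 3.75
eef_pos: [418.3, 335.8, 20.9]
eef_rot: [-3.14, -0.002, -0.0]
wrist_force: [0.4, 2.4, 6.5]
finger_gap: 55.7
finger_force: 20.0
```

Scaled: -10 mm is -0.5, -110 mm is -5.5.

```bash
python3 nudge.py '{"dx": [0,0,0,0,0],"dy": [0,0,0,0,0],"dz": [-0.5,-1.75,-3.25,-4.75,-5.5],"rx": [0,0,0,0,0],"ry": [0,0,0,0,0],"rz": [0,0,0,0,0]}'
python3 nudge.py '{"dx": [0.4,1,1.75,2.6,3.4],"dy": [1,3,5.25,7.5,9.75],"dz": [0,0,0,0,0],"rx": [0,0,0,0,0],"ry": [0,0,0,0,0],"rz": [0,0,0,0,0]}'
python3 nudge.py '{"dx": [0.9,1.8,2.7,3.5,4],"dy": [2.25,4.5,6.75,8.75,10],"dz": [0,0,0,0,0],"rx": [0,0,0,0,0],"ry": [0,0,0,0,0],"rz": [0,0,0,0,0]}'
python3 nudge.py '{"dx": [0.5,1,1.25,1.25,1.25],"dy": [1.25,2.25,2.75,2.75,2.75],"dz": [0,0,0,0,0],"rx": [0,0,0,0,0],"ry": [0,0,0,0,0],"rz": [0,0,0,0,0]}'
python3 - <<'E'
from h import *
s=manip.read_state();print(s["eef_pos"],s["eef_rot"],s["finger_gap"])
p,d=manip.camera("top");cv2.imwrite("pics/t2.png",p[:,:,::-1])
p,d=manip.camera("scene");cv2.imwrite("pics/s2.png",p[:,:,::-1])
E
```

```text
clock: 4.25
eef_pos: [418.2, 335.3, 132.8]
eef_rot: [-3.14, -0.002, -0.0]
wrist_force: [0.1, 0.0, -2.7]
finger_gap: 55.8
finger_force: 20.0
clock: 4.75
eef_pos: [485.8, 138.2, 130.4]
eef_rot: [3.141, 0.0, 0.0]
wrist_force: [0.2, 0.3, -2.2]
finger_gap: 56.2
finger_force: 20.0
clock: 5.25
eef_pos: [565.9, -62.8, 130.1]
eef_rot: [3.141, 0.001, -0.002]
wrist_force: [0.1, 0.8, -1.3]
finger_gap: 55.8
finger_force: 20.0
clock: 5.75
eef_pos: [590.3, -114.1, 129.9]
eef_rot: [-3.141, 0.001, 0.0]
wrist_force: [-0.6, 0.1, -2.7]
finger_gap: 55.6
finger_force: 20.0
[ 590.33683038 -114.10120684  129.87980167] [-3.14131104e+00  7.08100334e-04  6.60993342e-05] 55.61860129223569
```

```bash
python3 - <<'E'
import cv2,numpy as np
a=cv2.imread("pics/t2.png")[110:260,270:470];b=cv2.imread("pics/s2.png")[80:230,230:430]
cv2.imwrite("pics/c3.png",np.vstack([cv2.resize(x,(400,300),interpolation=cv2.INTER_CUBIC) for x in(a,b)]))
E
```

```text
(no output)
```

View pics/c3.png

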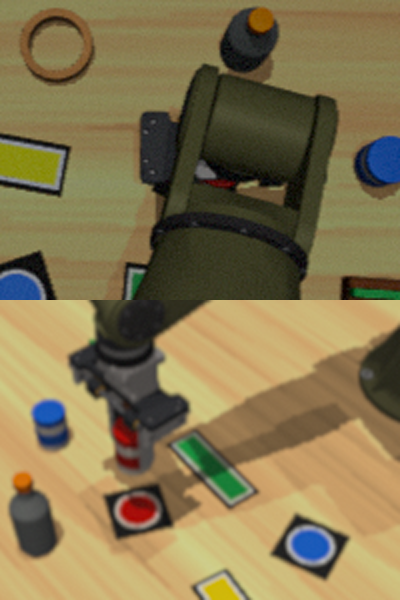

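```bash
python3 nudge.py '{"dx": [0.1,0.1,0.1,0.1,0.1],"dy": [-0.1,-0.1,-0.1,-0.1,-0.1],"dz": [1,2.5,4,4.75,4.95],"rx": [0,0,0,0,0],"ry": [0,0,0,0,0],"rz": [0,0,0,0,0]}'
python3 nudge.py '{"dx": [0,0,0,0,0],"dy": [0,0,0,0,0],"dz": [0.025,0.05,0.1,0.15,0.2],"rx": [0,0,0,0,0],"ry": [0,0,0,0,0],"rz": [0,0,0,0,0]}'
python3 nudge.py '{"dx": [0,0,0,0,0],"dy": [0,0,0,0,0],"dz": [0.025,0.05,0.075,0.1,0.1],"rx": [0,0,0,0,0],"ry": [0,0,0,0,0],"rz": [0,0,0,0,0]}'
```

```text
clock: 6.35
eef_pos: [592.0, -112.1, 29.7]
eef_rot: [-3.141, 0.002, 0.0]
wrist_force: [-0.5, -1.0, -2.2]
finger_gap: 55.7
finger_force: 20.0
clock: 6.85
eef_pos: [592.9, -112.9, 27.3]
eef_rot: [3.141, -0.001, -0.0]
wrist_force: [0.7, 1.3, -2.4]
finger_gap: 55.5
finger_force: 20.0
clock: 7.35
eef_pos: [592.7, -112.8, 24.9]
eef_rot: [-3.142, 0.0, -0.0]
wrist_force: [-0.2, 0.1, -2.0]
finger_gap: 56.2
finger_force: 20.0
```

Scaled: 1 mm is 0.05, 0.6 mm is 0.03.

```bash
python3 nudge.py '{"dx": [0,0,0,0,0],"dy": [0,0,0,0,0],"dz": [0.015,0.03,0.05,0.05,0.05],"rx": [0,0,0,0,0],"ry": [0,0,0,0,0],"rz": [0,0,0,0,0]}'
python3 nudge.py '{"dx": [0,0,0,0,0],"dy": [0,0,0,0,0],"dz": [0.015,0.03,0.05,0.05,0.05],"rx": [0,0,0,0,0],"ry": [0,0,0,0,0],"rz": [0,0,0,0,0]}'
```

```text
clock: 7.85
eef_pos: [592.8, -112.8, 23.9]
eef_rot: [3.142, 0.0, -0.0]
wrist_force: [0.2, 0.3, -2.4]
finger_gap: 55.7
finger_force: 20.0
clock: 8.35
eef_pos: [592.8, -112.9, 23.9]
eef_rot: [3.142, -0.0, -0.0]
wrist_force: [-5.2, 1.3, 9.8]
finger_gap: 56.0
finger_force: 20.0
```

Scaled: -0.5 mm is -0.025, -0.7 mm is -0.035.

```bash
python3 nudge.py '{"dx": [0,0,0,0,0],"dy": [0,0,0,0,0],"dz": [-0.025,-0.035,-0.035,-0.035,-0.035],"rx": [0,0,0,0,0],"ry": [0,0,0,0,0],"rz": [0,0,0,0,0]}' 94
python3 nudge.py '{"dx": [0,0,0,0,0],"dy": [0,0,0,0,0],"dz": [-0.5,-1.75,-3.5,-5,-5.75],"rx": [0,0,0,0,0],"ry": [0,0,0,0,0],"rz": [0,0,0,0,0]}'
python3 nudge.py '{"dx": [0.15,0.3,0.45,0.55,0.6],"dy": [2.25,4.5,6.75,9,10.6],"dz": [0,0,0,0,0],"rx": [0,0,0,0,0],"ry": [0,0,0,0,0],"rz": [0,0,0,0,0]}'
python3 - <<'E'
from h import *
measure("top","pics/t3.png");go(604.5,-325,20)
a=cv2.imread("pics/t3.png")[150:250,320:480]
cv2.imwrite("pics/c4.png",cv2.resize(a,None,fx=5,fy=5,interpolation=cv2.INTER_CUBIC))
E
```

```text
clock: 8.85
eef_pos: [592.7, -112.9, 23.6]
eef_rot: [3.142, 0.0, -0.0]
wrist_force: [0.2, 0.3, 1.0]
finger_gap: 91.8
finger_force: 0.0
clock: 9.35
eef_pos: [593.6, -113.0, 142.1]
eef_rot: [3.141, -0.004, -0.0]
wrist_force: [0.4, 0.1, -0.0]
finger_gap: 94.0
finger_force: 0.0
clock: 9.85
eef_pos: [604.1, -327.5, 138.1]
eef_rot: [-3.141, 0.001, -0.002]
wrist_force: [0.5, 0.6, -1.5]
finger_gap: 94.1
finger_force: 0.0
top red pad 66 cen [589.9 -92.1] rect [590.4 -95.6] [55.5 24.3] axis deg 6.3 z 5.5 px [362.2 196.7]
top red obj 449 cen [ 590.7 -115.9] rect [ 590.7 -115.8] [53.2 55.5] axis deg 131.3 z 74.5 px [374.7 193.9]
top blue pad 463 cen [433.2 114.1] rect [433.2 114. ] [57.3 56.9] axis deg 5.4 z 5.0 px [277.5 259. ]
top blue obj 40 cen [ 583.6 -321.3] rect [ 582.1 -320.1] [ 9.3 25.5] axis deg 86.9 z 71.4 px [463.  198.4]
top green pad 906 cen [ 441.5 -103.7] rect [ 441.5 -103.8] [150.2  36.5] axis deg 85.1 z 5.2 px [366.4 257.1]
top yellow pad 551 cen [601.1 112.4] rect [601.1 112.4] [90.8 37.8] axis deg 80.2 z 5.1 px [279.8 190.9]
top yellow obj 163 cen [580.2 346.2] rect [580.1 345.3] [10.9 89.2] axis deg 110.3 z 67.7 px [177.3 195.3]
d 1.1 -6.3 117.7 rz -0.004 clock 9.90
```

View pics/c4.png

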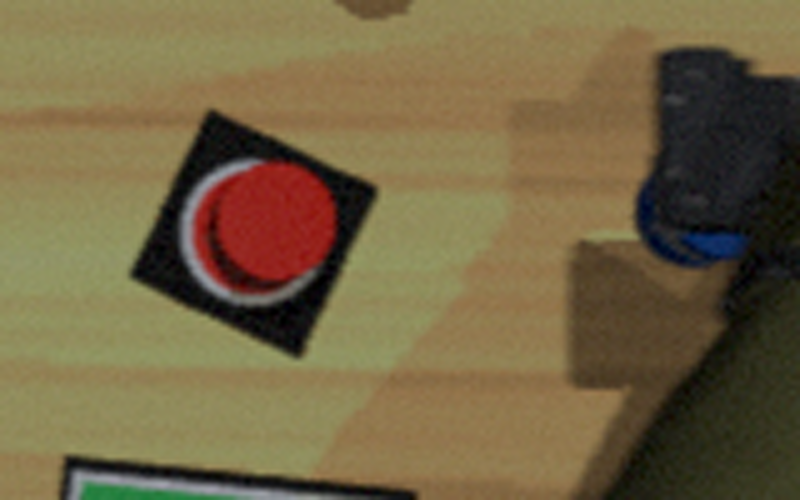

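```bash
python3 - <<'E'
from h import *
measure("scene","pics/s4.png")
a=cv2.imread("pics/s4.png")[140:220,250:350]
cv2.imwrite("pics/c5.png",cv2.resize(a,None,fx=6,fy=6,interpolation=cv2.INTER_CUBIC))
for n,off in(("top",(320,150,5)),("scene",(250,140,6))):
    i=manip.camera_info(n)
    for z,R in((73,28),(3,28),(3,36)):
        t=np.linspace(0,2*np.pi,5)[:4]
        for cx,cy in((592,-112.4),(591.1,-108.1)):
            P=np.array([[cx+R*np.cos(k),cy+R*np.sin(k),z] for k in t]+[[cx,cy,z]])
            q=cv2.projectPoints(P,i["rvec"],i["tvec"],i["K"],None)[0][:,0]
            print(n,z,R,cx,((q[4]-off[:2])*off[2]).round(0))
E
```

```text
scene red obj 214 cen [ 591.6 -110.2] rect [ 591.3 -110.3] [59.8 48.7] axis deg 52.9 z 72.4 px [297.  170.4]
scene blue pad 193 cen [432.7 117.6] rect [433.9 117.8] [49.1 53.1] axis deg 126.1 z 3.5 px [384.9 202.2]
scene blue obj 139 cen [ 607.4 -316.1] rect [ 606.8 -316.7] [53.1 44.3] axis deg 70.3 z 69.3 px [253.9 136.3]
scene green pad 272 cen [441.4 -96.7] rect [441.7 -99.9] [141.   27.1] axis deg 84.4 z 3.5 px [336.  163.8]
scene green obj 51 cen [ 451.9 -345.3] rect [ 452.  -345.6] [132.5   6.9] axis deg 86.8 z 63.9 px [286.5 112.1]
scene yellow pad 322 cen [600.5 116.3] rect [600.4 115.8] [88. 35.] axis deg 79.9 z 3.4 px [344.6 232.6]
scene yellow obj 172 cen [582.7 350.9] rect [583.5 350.7] [14.1 88.5] axis deg 110.9 z 66.1 px [416.  277.1]
top 73 28 592 [267. 216.]
top 73 28 591.1 [258. 218.]
top 3 28 592 [252. 230.]
top 3 28 591.1 [243. 232.]
top 3 36 592 [252. 230.]
top 3 36 591.1 [243. 232.]
scene 73 28 592 [278. 176.]
scene 73 28 591.1 [285. 180.]
scene 3 28 592 [285. 263.]
scene 3 28 591.1 [291. 267.]
scene 3 36 592 [285. 263.]
scene 3 36 591.1 [291. 267.]
```

View pics/c5.png

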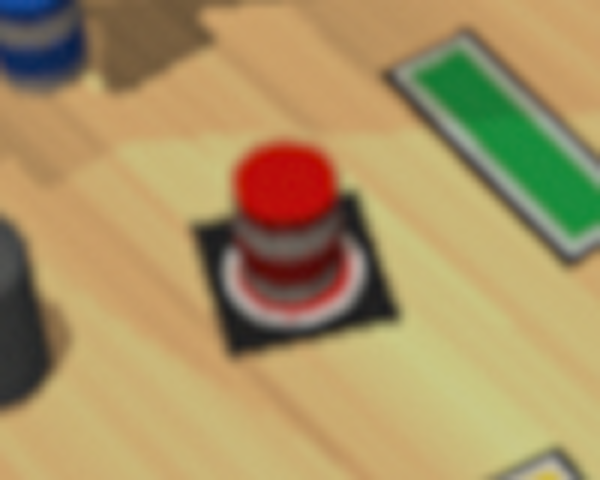

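The jar is upright, but from both views it is about 3 mm off towards -y and about 1 mm towards -x. I'll regrip it and shift it.

```bash
python3 -c "
from h import *
go(592.8,-112.9,140)"
python3 nudge.py '{"dx": [-0.1,-0.25,-0.4,-0.5,-0.6],"dy": [-1.75,-4,-6.25,-8.5,-10],"dz": [0,0,0,0,0],"rx": [0,0,0,0,0],"ry": [0,0,0,0,0],"rz": [0,0,0,0,0]}'
python3 nudge.py '{"dx": [0,0,0,0,0],"dy": [-0.4,-0.6,-0.6,-0.6,-0.6],"dz": [0,0,0,0,0],"rx": [0,0,0,0,0],"ry": [0,0,0,0,0],"rz": [0,0,0,0,0]}'
python3 -c "
from h import *
go(592.8,-112.9,24)"
```

```text
d -11.7 -215.7 -2.5 rz -0.004 clock 9.95
clock: 10.45
eef_pos: [592.2, -121.5, 138.6]
eef_rot: [-3.141, 0.0, 0.002]
wrist_force: [0.0, -0.3, 0.0]
finger_gap: 94.1
finger_force: 0.0
clock: 10.95
eef_pos: [592.7, -113.9, 138.5]
eef_rot: [3.142, 0.0, -0.001]
wrist_force: [0.3, 0.1, -0.7]
finger_gap: 94.1
finger_force: 0.0
d 0.1 -1.0 114.5 rz -0.001 clock 10.95
```

Scaled: -1 mm is -0.05, 114 mm is 5.7.

```bash
python3 nudge.py '{"dx": [0,0,0,0,0],"dy": [-0.05,-0.05,-0.05,-0.05,-0.05],"dz": [1,2.5,4,5.25,5.7],"rx": [0,0,0,0,0],"ry": [0,0,0,0,0],"rz": [0,0,0,0,0]}'
python3 nudge.py '{"dx": [0,0,0,0,0],"dy": [0,0,0,0,0],"dz": [0,0,0,0,0],"rx": [0,0,0,0,0],"ry": [0,0,0,0,0],"rz": [0,0,0,0,0]}' 50 20
python3 nudge.py '{"dx": [0,0,0,0,0],"dy": [0,0,0,0,0],"dz": [0,0,0,0,0],"rx": [0,0,0,0,0],"ry": [0,0,0,0,0],"rz": [0,0,0,0,0]}'
python3 nudge.py '{"dx": [0,0,0.03,0.065,0.065],"dy": [0,0,-0.08,-0.16,-0.16],"dz": [-0.075,-0.15,-0.15,-0.15,-0.15],"rx": [0,0,0,0,0],"ry": [0,0,0,0,0],"rz": [0,0,0,0,0]}'
python3 nudge.py '{"dx": [0,0,0],"dy": [0,0,0],"dz": [0,0,0],"rx": [0,0,0],"ry": [0,0,0],"rz": [0,0,0]}'
```

```text
clock: 11.45
eef_pos: [591.5, -112.2, 22.0]
eef_rot: [-3.141, 0.004, -0.001]
wrist_force: [-0.0, -0.5, -0.5]
finger_gap: 94.1
finger_force: 0.0
clock: 11.95
eef_pos: [593.1, -111.9, 25.4]
eef_rot: [3.141, -0.001, -0.0]
wrist_force: [-0.2, -5.8, 3.2]
finger_gap: 57.1
finger_force: 2.7
clock: 12.45
eef_pos: [593.1, -112.0, 25.4]
eef_rot: [3.141, -0.001, -0.0]
wrist_force: [-1.9, -1.2, 6.2]
finger_gap: 55.7
finger_force: 20.0
clock: 12.95
eef_pos: [594.1, -108.4, 27.5]
eef_rot: [-3.141, 0.0, 0.0]
wrist_force: [-1.0, 0.1, -1.7]
finger_gap: 56.4
finger_force: 20.0
clock: 13.25
eef_pos: [594.0, -108.7, 27.6]
eef_rot: [-3.142, 0.0, -0.0]
wrist_force: [-0.2, 0.7, -2.2]
finger_gap: 55.8
finger_force: 20.0
```

```bash
python3 nudge.py '{"dx": [0,0,0,0,0],"dy": [0.05,0.05,0.05,0.05,0.05],"dz": [0.025,0.05,0.075,0.1,0.1],"rx": [0,0,0,0,0],"ry": [0,0,0,0,0],"rz": [0,0,0,0,0]}'
python3 nudge.py '{"dx": [0,0,0,0,0],"dy": [0,0,0,0,0],"dz": [0.015,0.03,0.05,0.05,0.05],"rx": [0,0,0,0,0],"ry": [0,0,0,0,0],"rz": [0,0,0,0,0]}'
```

```text
clock: 13.75
eef_pos: [594.0, -109.6, 25.6]
eef_rot: [-3.142, 0.0, -0.0]
wrist_force: [-0.3, -0.3, -2.5]
finger_gap: 55.7
finger_force: 20.0
clock: 14.25
eef_pos: [594.1, -109.6, 25.3]
eef_rot: [3.142, -0.0, -0.0]
wrist_force: [-4.9, 0.3, 7.0]
finger_gap: 55.4
finger_force: 20.0
```

```bash
python3 nudge.py '{"dx": [0,0,0,0,0],"dy": [0,0,0,0,0],"dz": [-0.015,-0.025,-0.025,-0.025,-0.025],"rx": [0,0,0,0,0],"ry": [0,0,0,0,0],"rz": [0,0,0,0,0]}' 94
python3 nudge.py '{"dx": [0,0,0,0,0],"dy": [0,0,0,0,0],"dz": [-0.5,-1.75,-3.5,-5,-5.75],"rx": [0,0,0,0,0],"ry": [0,0,0,0,0],"rz": [0,0,0,0,0]}'
python3 nudge.py '{"dx": [0.15,0.3,0.45,0.55,0.6],"dy": [2.25,4.5,6.75,9,10.6],"dz": [0,0,0,0,0],"rx": [0,0,0,0,0],"ry": [0,0,0,0,0],"rz": [0,0,0,0,0]}'
python3 nudge.py '{"dx": [0,0,0],"dy": [0,0,0],"dz": [0,0,0],"rx": [0,0,0],"ry": [0,0,0],"rz": [0,0,0]}'
python3 - <<'E'
from h import *
measure("top","pics/t4.png");measure("scene");go(606,-322,20)
a=cv2.imread("pics/t4.png")[150:250,320:480]
cv2.imwrite("pics/c6.png",cv2.resize(a,None,fx=5,fy=5,interpolation=cv2.INTER_CUBIC))
E
```

```text
clock: 14.75
eef_pos: [594.1, -109.6, 25.1]
eef_rot: [-3.142, 0.0, -0.0]
wrist_force: [1.1, -0.4, -0.2]
finger_gap: 91.9
finger_force: 0.0
clock: 15.25
eef_pos: [594.9, -109.8, 143.6]
eef_rot: [3.141, -0.004, -0.0]
wrist_force: [-0.2, -0.2, -0.3]
finger_gap: 94.1
finger_force: 0.0
clock: 15.75
eef_pos: [605.4, -324.3, 139.5]
eef_rot: [-3.141, 0.001, -0.002]
wrist_force: [0.1, 0.9, 0.2]
finger_gap: 94.0
finger_force: 0.0
clock: 16.05
eef_pos: [606.1, -320.6, 139.9]
eef_rot: [-3.141, 0.0, 0.001]
wrist_force: [-0.1, 0.4, 0.3]
finger_gap: 94.3
finger_force: 0.0
top red pad 44 cen [581.2 -97.5] rect [ 583.7 -101.5] [58.9 31.1] axis deg 38.0 z 5.7 px [364.4 200.2]
top red obj 450 cen [ 591.5 -112.7] rect [ 591.6 -113. ] [54.  53.6] axis deg 137.5 z 74.5 px [373.4 193.5]
top blue pad 462 cen [433.1 114.1] rect [433.2 114. ] [57.3 56.9] axis deg 5.6 z 4.8 px [277.5 259. ]
top blue obj 40 cen [ 585.4 -317.8] rect [ 584.3 -316.6] [ 9.3 23.2] axis deg 84.9 z 72.1 px [461.6 197.6]
top green pad 909 cen [ 441.5 -103.8] rect [ 441.7 -103.6] [149.8  36.7] axis deg 85.1 z 5.2 px [366.4 257.1]
top ye
[... 300 characters left out ...]
297.6 171.1]
scene blue pad 191 cen [432.7 117.6] rect [432.8 117.2] [51.3 49.9] axis deg 151.0 z 3.2 px [384.9 202.2]
scene blue obj 144 cen [ 607.4 -316.2] rect [ 607.3 -315.6] [52.4 45.6] axis deg 68.5 z 69.1 px [253.9 136.3]
scene green pad 274 cen [441.4 -96.9] rect [441.7 -99.9] [141.   27.1] axis deg 84.4 z 3.4 px [336.  163.8]
scene green obj 50 cen [ 451.8 -344.5] rect [ 451.9 -345.6] [132.5   6.8] axis deg 86.6 z 64.7 px [286.6 112.2]
scene yellow pad 321 cen [600.6 116.3] rect [600.4 115.8] [88. 35.] axis deg 79.9 z 3.5 px [344.6 232.6]
scene yellow obj 176 cen [582.8 350.8] rect [583.2 350.6] [13.7 88.5] axis deg 110.6 z 65.8 px [415.9 277.1]
d -0.3 1.5 120.3 rz 0.001 clock 16.15
```

View pics/c6.png

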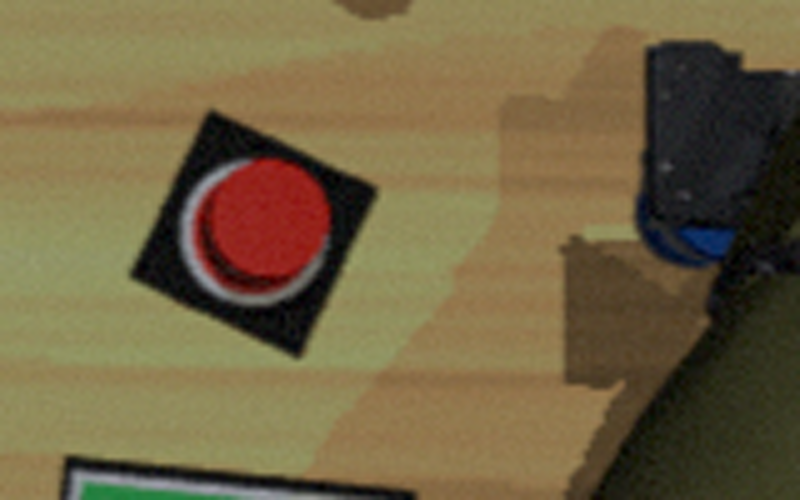

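Red pot is centred on its disc within about 1 mm. Next is the blue jar.

```bash
python3 nudge.py '{"dx": [0,0,0,0,0],"dy": [0,0,0,0,0],"dz": [1,2.5,4.25,5.5,5.975],"rx": [0,0,0,0,0],"ry": [0,0,0,0,0],"rz": [0,0,0,0,0]}'
python3 nudge.py '{"dx": [0,0,0,0,0],"dy": [0,0,0,0,0],"dz": [0,0,0,0,0],"rx": [0,0,0,0,0],"ry": [0,0,0,0,0],"rz": [0,0,0,0,0]}' 50 20
python3 nudge.py '{"dx": [0,0,0,0,0],"dy": [0,0,0,0,0],"dz": [0,0,0,0,0],"rx": [0,0,0,0,0],"ry": [0,0,0,0,0],"rz": [0,0,0,0,0]}'
python3 nudge.py '{"dx": [0,0,0,0,0],"dy": [0,0,0,0,0],"dz": [-0.5,-1.75,-3.25,-4.75,-5.5],"rx": [0,0,0,0,0],"ry": [0,0,0,0,0],"rz": [0,0,0,0,0]}'
python3 nudge.py '{"dx": [-0.4,-1,-1.75,-2.6,-3.4],"dy": [-1,-3,-5.25,-7.5,-9.75],"dz": [0,0,0,0,0],"rx": [0,0,0,0,0],"ry": [0,0,0,0,0],"rz": [0,0,0,0,0]}'
python3 nudge.py '{"dx": [-0.9,-1.8,-2.7,-3.6,-4.25],"dy": [-2.25,-4.5,-6.75,-8.75,-10.25],"dz": [0,0,0,0,0],"rx": [0,0,0,0,0],"ry": [0,0,0,0,0],"rz": [0,0,0,0,0]}'
python3 nudge.py '{"dx": [-0.45,-0.9,-0.9,-0.9,-0.9],"dy": [-1,-1.75,-1.75,-1.75,-1.75],"dz": [0,0,0,0,0],"rx": [0,0,0,0,0],"ry": [0,0,0,0,0],"rz": [0,0,0,0,0]}'
python3 -c "
from h import *
go(435,115.5,30)"
```

```text
clock: 16.65
eef_pos: [605.2, -320.2, 18.0]
eef_rot: [-3.14, 0.003, 0.001]
wrist_force: [0.4, 0.8, -0.0]
finger_gap: 93.6
finger_force: 0.0
clock: 17.15
eef_pos: [606.3, -321.9, 21.5]
eef_rot: [3.141, -0.001, -0.0]
wrist_force: [0.4, -3.0, 1.8]
finger_gap: 57.4
finger_force: 1.4
clock: 17.65
eef_pos: [606.3, -322.1, 21.5]
eef_rot: [3.141, -0.001, -0.0]
wrist_force: [-1.3, -1.3, 5.4]
finger_gap: 55.5
finger_force: 20.0
clock: 18.15
eef_pos: [606.6, -321.9, 133.8]
eef_rot: [3.14, -0.003, -0.0]
wrist_force: [-0.4, 0.5, -2.2]
finger_gap: 55.5
finger_force: 20.0
clock: 18.65
eef_pos: [536.7, -124.9, 130.1]
eef_rot: [-3.141, 0.001, -0.0]
wrist_force: [0.8, -0.3, -2.4]
finger_gap: 55.3
finger_force: 20.0
clock: 19.15
eef_pos: [451.5, 80.4, 130.4]
eef_rot: [-3.141, 0.001, 0.001]
wrist_force: [1.1, -0.1, -2.6]
finger_gap: 56.0
finger_force: 20.0
clock: 19.65
eef_pos: [435.4, 112.8, 130.6]
eef_rot: [3.142, 0.0, -0.001]
wrist_force: [-0.1, 0.6, -2.4]
finger_gap: 55.5
finger_force: 20.0
d -0.4 -2.7 100.6 rz -0.001 clock 19.65
```

Scaled: 103 mm is 5.15, 97 mm is 4.85.

```bash
python3 nudge.py '{"dx": [-0.02,-0.02,-0.02,-0.02,-0.02],"dy": [-0.13,-0.13,-0.13,-0.13,-0.13],"dz": [1,2.5,4,4.85,5.15],"rx": [0,0,0,0,0],"ry": [0,0,0,0,0],"rz": [0,0,0,0,0]}'
python3 nudge.py '{"dx": [0,0,0,0,0],"dy": [0,0,0,0,0],"dz": [0.025,0.05,0.075,0.075,0.075],"rx": [0,0,0,0,0],"ry": [0,0,0,0,0],"rz": [0,0,0,0,0]}'
python3 nudge.py '{"dx": [0,0,0,0,0],"dy": [0,0,0,0,0],"dz": [0.015,0.03,0.05,0.05,0.05],"rx": [0,0,0,0,0],"ry": [0,0,0,0,0],"rz": [0,0,0,0,0]}'
```

```text
clock: 20.15
eef_pos: [434.1, 115.2, 26.0]
eef_rot: [3.141, 0.003, -0.001]
wrist_force: [0.3, 0.2, -2.2]
finger_gap: 55.9
finger_force: 20.0
clock: 20.65
eef_pos: [434.9, 116.0, 26.6]
eef_rot: [-3.141, -0.001, -0.0]
wrist_force: [0.5, -0.5, -2.9]
finger_gap: 55.8
finger_force: 20.0
clock: 21.15
eef_pos: [434.7, 116.0, 25.1]
eef_rot: [3.142, 0.0, -0.0]
wrist_force: [0.0, -0.1, -0.5]
finger_gap: 56.2
finger_force: 20.0
```

Scaled: 0.8 mm is 0.04, 0.6 mm is 0.03.

```bash
python3 nudge.py '{"dx": [0,0,0,0,0],"dy": [0.03,0.03,0.03,0.03,0.03],"dz": [0.01,0.02,0.04,0.04,0.04],"rx": [0,0,0,0,0],"ry": [0,0,0,0,0],"rz": [0,0,0,0,0]}'
```

```text
clock: 21.65
eef_pos: [434.7, 115.4, 24.5]
eef_rot: [3.142, -0.0, -0.0]
wrist_force: [-1.4, -0.2, 2.2]
finger_gap: 55.6
finger_force: 20.0
```

Scaled: -0.5 mm is -0.025, -0.3 mm is -0.015.

```bash
python3 nudge.py '{"dx": [0,0,0,0,0],"dy": [0,0,0,0,0],"dz": [-0.015,-0.025,-0.025,-0.025,-0.025],"rx": [0,0,0,0,0],"ry": [0,0,0,0,0],"rz": [0,0,0,0,0]}' 94
python3 nudge.py '{"dx": [0,0,0,0,0],"dy": [0,0,0,0,0],"dz": [-0.5,-1.75,-3.5,-5,-5.75],"rx": [0,0,0,0,0],"ry": [0,0,0,0,0],"rz": [0,0,0,0,0]}'
python3 nudge.py '{"dx": [0.05,0.1,0.15,0.2,0.3],"dy": [2.25,4.6,6.95,9.3,11.65],"dz": [0,0,0,0,0],"rx": [0,0,0,0,0],"ry": [0,0,0,0,0],"rz": [0,0,0,0,0]}'
python3 nudge.py '{"dx": [0.05,0.1,0.2,0.3,0.4],"dy": [2.35,4.7,7.05,9.4,11.6],"dz": [0,0,0,0,0],"rx": [0,0,0,0,0],"ry": [0,0,0,0,0],"rz": [0,0,0,0,0]}'
python3 nudge.py '{"dx": [0,0,0,0,0],"dy": [0,0,0,0,0],"dz": [0,0,0,0,0],"rx": [0,0,0,0,0],"ry": [0,0,0,0,0],"rz": [-1.5,-3,-4.5,-6,-7.5]}'
python3 nudge.py '{"dx": [0,0,0,0,0],"dy": [0,0,0,0,0],"dz": [0,0,0,0,0],"rx": [0,0,0,0,0],"ry": [0,0,0,0,0],"rz": [-1.5,-3,-4.5,-6,-7.5]}'
python3 nudge.py '{"dx": [0,0,0],"dy": [0,0,0],"dz": [0,0,0],"rx": [0,0,0],"ry": [0,0,0],"rz": [-0.2,-0.2,-0.2]}'
python3 - <<'E'
from h import *
measure("top","pics/t5.png");go(448.3,-353,9,1.52)
p=cv2.imread("pics/t5.png")
cv2.imwrite("pics/c7.png",cv2.resize(p[210:310,230:390],None,fx=5,fy=5,interpolation=cv2.INTER_CUBIC))
E
```

```text
clock: 22.15
eef_pos: [434.7, 115.4, 24.8]
eef_rot: [-3.142, -0.0, -0.0]
wrist_force: [-0.5, 0.4, 0.3]
finger_gap: 91.9
finger_force: 0.0
clock: 22.65
eef_pos: [435.4, 115.5, 143.1]
eef_rot: [-3.141, -0.004, -0.0]
wrist_force: [0.7, 0.0, -1.1]
finger_gap: 93.8
finger_force: 0.0
clock: 23.15
eef_pos: [440.3, -119.5, 140.8]
eef_rot: [3.141, -0.001, -0.0]
wrist_force: [0.7, -0.3, -0.2]
finger_gap: 93.9
finger_force: 0.0
clock: 23.65
eef_pos: [448.2, -351.8, 140.7]
eef_rot: [3.141, -0.0, -0.001]
wrist_force: [1.2, 0.0, 0.4]
finger_gap: 93.7
finger_force: 0.0
clock: 24.15
eef_pos: [448.6, -349.6, 140.6]
eef_rot: [3.141, -0.0, 0.756]
wrist_force: [0.1, -0.1, -0.7]
finger_gap: 94.0
finger_force: 0.0
clock: 24.65
eef_pos: [448.6, -349.6, 140.6]
eef_rot: [3.141, 0.0, 1.506]
wrist_force: [0.5, -0.4, -0.6]
finger_gap: 94.4
finger_force: 0.0
clock: 24.95
eef_pos: [448.6, -349.6, 140.1]
eef_rot: [3.141, 0.0, 1.516]
wrist_force: [0.5, 0.2, 0.4]
finger_gap: 93.9
finger_force: 0.0
top red pad 43 cen [581.9 -95.7] rect [584.3 -99.5] [58.6 28.1] axis deg 32.9 z 4.8 px [363.7 200. ]
top red obj 451 cen [ 591.5 -112.8] rect [ 591.6 -113. ] [54.  53.6] axis deg 132.6 z 74.5 px [373.4 193.5]
top blue obj 458 cen [433.2 111.8] rect [432.7 111.7] [52.8 53.1] axis deg 117.7 z 74.5 px [275.5 260.2]
top green pad 912 cen [ 441.5 -103.8] rect [ 441.3 -103.6] [149.8  36.9] axis deg 85.1 z 5.2 px [366.4 257.1]
top green obj 110 cen [ 448.3 -315.8] rect [ 448.4 -315.2] [62.5  9.3] axis deg 86.6 z 68.8 px [460.7 256.8]
top yellow pad 556 cen [601.1 112.5] rect [601.1 112.4] [90.8 37.9] axis deg 80.6 z 4.7 px [279.8 190.9]
top yellow obj 155 cen [580.4 346.3] rect [580.4 345.4] [10.5 89.2] axis deg 110.5 z 67.8 px [177.2 195.2]
d -3.4 -0.1 131.0 rz -0.003 clock 25.00
```

View pics/c7.png

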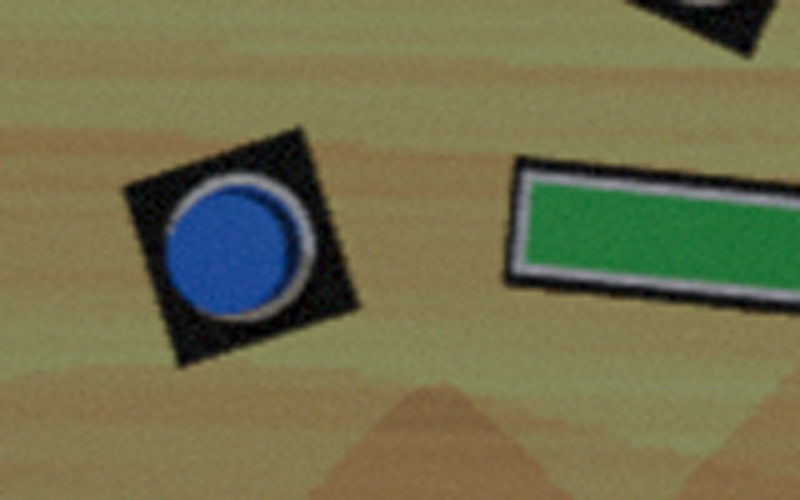

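Units first: shifts go in units of 20 mm and turns go in units of 0.1 rad. So 233 mm is 11.65, 186 mm is 9.3.

```bash
python3 -c "
from h import *
go(434.9,115.4,140,1.516)"
python3 nudge.py '{"dx": [2.25,4.6,6.95,9.3,11.65],"dy": [-0.05,-0.3,-0.55,-0.8,-1],"dz": [0,0,0,0,0],"rx": [0,0,0,0,0],"ry": [0,0,0,0,0],"rz": [0,0,0,0,0]}'
python3 nudge.py '{"dx": [2.3,4.6,6.9,9.2,11],"dy": [-0.2,-0.4,-0.6,-0.8,-0.9],"dz": [0,0,0,0,0],"rx": [0,0,0,0,0],"ry": [0,0,0,0,0],"rz": [0,0,0,0,0]}'
python3 nudge.py '{"dx": [0.3,0.5,0.5,0.5],"dy": [0,0,0,0],"dz": [0,0,0,0],"rx": [0,0,0,0],"ry": [0,0,0,0],"rz": [0,0,0,0]}'
python3 -c "
from h import *
go(434.9,115.4,24.7,1.516)"
```

```text
d 463.6 -38.7 0.0 rz 0.001 clock 25.00
clock: 25.5
eef_pos: [440.0, -114.2, 140.0]
eef_rot: [3.141, 0.0, 1.517]
wrist_force: [0.4, 0.7, -1.2]
finger_gap: 93.9
finger_force: 0.0
clock: 26.0
eef_pos: [433.3, 107.0, 140.2]
eef_rot: [3.141, -0.0, 1.519]
wrist_force: [0.7, -0.3, 0.0]
finger_gap: 94.0
finger_force: 0.0
clock: 26.4
eef_pos: [434.4, 113.8, 139.8]
eef_rot: [-3.142, 0.0, 1.518]
wrist_force: [-0.0, -0.4, -0.2]
finger_gap: 94.3
finger_force: 0.0
d 1.6 0.4 115.1 rz 0.002 clock 26.40
```

Scaled: 115 mm is 5.75, 107 mm is 5.35.

```bash
python3 nudge.py '{"dx": [0.08,0.08,0.08,0.08,0.08],"dy": [0.02,0.02,0.02,0.02,0.02],"dz": [1,2.5,4.25,5.35,5.75],"rx": [0,0,0,0,0],"ry": [0,0,0,0,0],"rz": [0,0,0,0,0]}'
python3 nudge.py '{"dx": [0,0,0,0,0],"dy": [0,0,0,0,0],"dz": [0,0,0,0,0],"rx": [0,0,0,0,0],"ry": [0,0,0,0,0],"rz": [0,0,0,0,0]}' 50 20
python3 nudge.py '{"dx": [0,0,0,0,0],"dy": [0,0,0,0,0],"dz": [0,0,0,0,0],"rx": [0,0,0,0,0],"ry": [0,0,0,0,0],"rz": [0,0,0,0,0]}'
python3 nudge.py '{"dx": [0,0,0.05,0.1,0.1],"dy": [0,0,0,0,0],"dz": [-0.075,-0.15,-0.15,-0.15,-0.15],"rx": [0,0,0,0,0],"ry": [0,0,0,0,0],"rz": [0,0,0,0,0]}'
python3 nudge.py '{"dx": [0,0,0],"dy": [0,0,0],"dz": [0,0,0],"rx": [0,0,0],"ry": [0,0,0],"rz": [0,0,0]}'
```

```text
clock: 26.9
eef_pos: [433.9, 115.2, 23.1]
eef_rot: [-3.139, 0.001, 1.518]
wrist_force: [1.0, -0.3, 0.3]
finger_gap: 94.1
finger_force: 0.0
clock: 27.4
eef_pos: [434.9, 116.4, 25.4]
eef_rot: [3.141, -0.0, 1.52]
wrist_force: [-3.6, -0.3, 2.8]
finger_gap: 57.5
finger_force: 1.5
clock: 27.9
eef_pos: [434.8, 116.4, 25.3]
eef_rot: [3.141, -0.0, 1.52]
wrist_force: [-3.7, -0.9, 6.6]
finger_gap: 55.8
finger_force: 20.0
clock: 28.4
eef_pos: [434.8, 118.4, 27.8]
eef_rot: [-3.141, -0.0, 1.52]
wrist_force: [0.1, 0.9, -2.2]
finger_gap: 56.1
finger_force: 20.0
clock: 28.7
eef_pos: [434.8, 118.3, 27.8]
eef_rot: [-3.142, 0.0, 1.52]
wrist_force: [0.9, 0.4, -1.0]
finger_gap: 55.5
finger_force: 20.0
```

Scaled: 2.3 mm is 0.115, 1.8 mm is 0.09.

```bash
python3 nudge.py '{"dx": [0,0,0,0,0],"dy": [0,0,0,0,0],"dz": [0.03,0.06,0.09,0.115,0.115],"rx": [0,0,0,0,0],"ry": [0,0,0,0,0],"rz": [0,0,0,0,0]}'
python3 nudge.py '{"dx": [0,0,0,0],"dy": [0,0,0,0],"dz": [0.015,0.03,0.04,0.04],"rx": [0,0,0,0],"ry": [0,0,0,0],"rz": [0,0,0,0]}'
```

```text
clock: 29.2
eef_pos: [434.8, 118.3, 25.5]
eef_rot: [-3.141, 0.0, 1.52]
wrist_force: [-0.2, 0.4, -1.9]
finger_gap: 55.6
finger_force: 20.0
clock: 29.6
eef_pos: [434.9, 118.3, 25.3]
eef_rot: [3.141, -0.0, 1.52]
wrist_force: [-4.3, -1.6, 9.1]
finger_gap: 55.7
finger_force: 20.0
```

Scaled: -0.5 mm is -0.025, -0.3 mm is -0.015.

```bash
python3 nudge.py '{"dx": [0,0,0,0,0],"dy": [0,0,0,0,0],"dz": [-0.015,-0.025,-0.025,-0.025,-0.025],"rx": [0,0,0,0,0],"ry": [0,0,0,0,0],"rz": [0,0,0,0,0]}' 94
python3 nudge.py '{"dx": [0,0,0,0,0],"dy": [0,0,0,0,0],"dz": [-0.5,-1.75,-3.5,-5,-5.75],"rx": [0,0,0,0,0],"ry": [0,0,0,0,0],"rz": [0,0,0,0,0]}'
python3 nudge.py '{"dx": [-2.25,-4.6,-6.95,-9.3,-11.65],"dy": [0.2,0.4,0.6,0.8,0.95],"dz": [0,0,0,0,0],"rx": [0,0,0,0,0],"ry": [0,0,0,0,0],"rz": [0,0,0,0,0]}'
python3 nudge.py '{"dx": [-2.4,-4.8,-7.2,-9.5,-11.85],"dy": [0.2,0.4,0.6,0.8,0.9],"dz": [0,0,0,0,0],"rx": [0,0,0,0,0],"ry": [0,0,0,0,0],"rz": [0,0,0,0,0]}'
python3 nudge.py '{"dx": [0,0,0],"dy": [0,0,0],"dz": [0,0,0],"rx": [0,0,0],"ry": [0,0,0],"rz": [0,0,0]}'
python3 - <<'E'
from h import *
measure("top");go(448.3,-353,10,1.52)
E
```

```text
clock: 30.1
eef_pos: [434.8, 118.3, 25.2]
eef_rot: [3.142, -0.0, 1.52]
wrist_force: [-0.7, -0.2, -0.3]
finger_gap: 91.6
finger_force: 0.0
clock: 30.6
eef_pos: [435.6, 118.4, 143.5]
eef_rot: [3.138, -0.001, 1.52]
wrist_force: [0.1, 0.1, -0.5]
finger_gap: 94.1
finger_force: 0.0
clock: 31.1
eef_pos: [441.7, -117.3, 141.2]
eef_rot: [3.141, 0.0, 1.52]
wrist_force: [0.5, 0.0, -0.1]
finger_gap: 93.8
finger_force: 0.0
clock: 31.6
eef_pos: [447.6, -355.0, 141.1]
eef_rot: [3.141, 0.0, 1.52]
wrist_force: [0.3, 0.7, 0.3]
finger_gap: 93.6
finger_force: 0.0
clock: 31.9
eef_pos: [447.9, -352.1, 140.6]
eef_rot: [-3.142, -0.0, 1.52]
wrist_force: [-0.2, 0.7, 0.1]
finger_gap: 94.3
finger_force: 0.0
top red pad 44 cen [581.5 -97.5] rect [ 583.7 -101.5] [58.9 31.1] axis deg 39.3 z 5.0 px [364.4 200.1]
top red obj 449 cen [ 591.6 -112.7] rect [ 591.6 -113. ] [54.  53.6] axis deg 136.0 z 74.6 px [373.3 193.5]
top blue obj 459 cen [435.2 113.9] rect [434.9 114.1] [52.8 53.2] axis deg 97.5 z 74.2 px [274.6 259.4]
top green pad 919 cen [ 441.4 -103.8] rect [ 441.6 -103.7] [150.   37.1] axis deg 85.2 z 5.2 px [366.4 257.1]
top green obj 111 cen [ 448.5 -315.7] rect [ 448.5 -316.2] [64.6  9.2] axis deg 86.6 z 68.8 px [460.7 256.7]
top green obj 40 cen [ 445.9 -379.7] rect [ 444.3 -378.6] [ 9.2 27.7] axis deg 84.5 z 68.6 px [488.5 258.3]
top yellow pad 556 cen [601.  112.4] rect [601.  112.4] [90.9 37.9] axis deg 80.7 z 4.7 px [279.8 190.9]
top yellow obj 153 cen [580.5 346.4] rect [581.  345.6] [ 9.7 89.2] axis deg 110.3 z 67.8 px [177.2 195.2]
d -1.1 0.3 130.7 rz 0.001 clock 31.95
```

```bash
python3 nudge.py '{"dx": [-0.05,-0.05,-0.05,-0.05,-0.05],"dy": [-0.025,-0.025,-0.025,-0.025,-0.025],"dz": [1.25,3,4.75,6,6.475],"rx": [0,0,0,0,0],"ry": [0,0,0,0,0],"rz": [0,0,0,0,0]}'
python3 nudge.py '{"dx": [0,0,0,0,0],"dy": [0,0,0,0,0],"dz": [0,0,0,0,0],"rx": [0,0,0,0,0],"ry": [0,0,0,0,0],"rz": [0,0,0,0,0]}' 30 30
python3 nudge.py '{"dx": [0,0,0,0,0],"dy": [0,0,0,0,0],"dz": [0,0,0,0,0],"rx": [0,0,0,0,0],"ry": [0,0,0,0,0],"rz": [0,0,0,0,0]}'
python3 nudge.py '{"dx": [0,0,0],"dy": [0,0,0],"dz": [0,0,0],"rx": [0,0,0],"ry": [0,0,0],"rz": [0,0,0]}'
```

```text
clock: 32.45
eef_pos: [446.8, -352.2, 8.8]
eef_rot: [-3.139, -0.002, 1.521]
wrist_force: [0.6, -0.3, 0.4]
finger_gap: 93.7
finger_force: 0.0
clock: 32.95
eef_pos: [447.5, -354.2, 11.5]
eef_rot: [3.141, 0.001, 1.52]
wrist_force: [-0.8, -0.3, -0.0]
finger_gap: 57.6
finger_force: 0.0
clock: 33.45
eef_pos: [447.2, -354.0, 10.8]
eef_rot: [-3.141, -0.0, 1.52]
wrist_force: [-2.6, 0.2, 2.6]
finger_gap: 36.1
finger_force: 30.0
clock: 33.75
eef_pos: [447.2, -353.9, 10.8]
eef_rot: [-3.141, -0.0, 1.52]
wrist_force: [-4.9, -0.0, 4.8]
finger_gap: 35.9
finger_force: 30.0
```

Scaled: -70 mm is -3.5, -62 mm is -3.1.

```bash
python3 nudge.py '{"dx": [0,0,0,0,0],"dy": [0,0,0,0,0],"dz": [-0.25,-1,-2.25,-3.1,-3.5],"rx": [0,0,0,0,0],"ry": [0,0,0,0,0],"rz": [0,0,0,0,0]}'
python3 nudge.py '{"dx": [1,3,5.25,7.5,9.75],"dy": [-0.05,-0.2,-0.35,-0.5,-0.65],"dz": [0,0,0,0,0],"rx": [0,0,0,0,0],"ry": [0,0,0,0,0],"rz": [0.1,0.2,0.34,0.34,0.34]}'
python3 nudge.py '{"dx": [1.75,2.5,2.85,2.85,2.85],"dy": [-0.15,-0.2,-0.25,-0.25,-0.25],"dz": [0,0,0,0,0],"rx": [0,0,0,0,0],"ry": [0,0,0,0,0],"rz": [0,0,0,0,0]}'
python3 -c "
from h import *
go(442.4,-101.3,13.8,1.486)"
```

```text
clock: 34.25
eef_pos: [448.0, -354.4, 83.3]
eef_rot: [3.139, 0.002, 1.52]
wrist_force: [0.4, 0.1, -2.8]
finger_gap: 35.9
finger_force: 30.0
clock: 34.75
eef_pos: [443.8, -156.8, 80.9]
eef_rot: [3.141, -0.0, 1.485]
wrist_force: [0.5, 1.2, -2.0]
finger_gap: 36.0
finger_force: 30.0
clock: 35.25
eef_pos: [444.2, -102.0, 80.8]
eef_rot: [3.141, 0.0, 1.485]
wrist_force: [-0.6, -0.2, -2.1]
finger_gap: 35.6
finger_force: 30.0
d 0.5 -1.8 67.0 rz -0.001 clock 35.25
```

Scaled: 65 mm is 3.25, 63 mm is 3.15.

```bash
python3 nudge.py '{"dx": [0.025,0.025,0.025,0.025,0.025],"dy": [-0.09,-0.09,-0.09,-0.09,-0.09],"dz": [0.75,2,2.85,3.15,3.25],"rx": [0,0,0,0,0],"ry": [0,0,0,0,0],"rz": [0,0,0,0,0]}'
python3 nudge.py '{"dx": [0,0,0,0,0],"dy": [0,0,0,0,0],"dz": [0,0.015,0.03,0.05,0.05],"rx": [0,0,0,0,0],"ry": [0,0,0,0,0],"rz": [0,0,0,0,0]}'
python3 nudge.py '{"dx": [0,0,0,0],"dy": [0,0,0,0],"dz": [0.015,0.03,0.05,0.05],"rx": [0,0,0,0],"ry": [0,0,0,0],"rz": [0,0,0,0]}'
```

```text
clock: 35.75
eef_pos: [442.2, -101.2, 15.4]
eef_rot: [-3.141, -0.0, 1.485]
wrist_force: [0.1, -1.0, -1.3]
finger_gap: 35.9
finger_force: 30.0
clock: 36.25
eef_pos: [442.4, -100.7, 14.9]
eef_rot: [3.141, 0.0, 1.486]
wrist_force: [-1.0, -0.9, -2.6]
finger_gap: 35.9
finger_force: 30.0
clock: 36.65
eef_pos: [442.4, -100.7, 13.8]
eef_rot: [3.142, -0.0, 1.486]
wrist_force: [0.4, 0.7, -1.4]
finger_gap: 35.7
finger_force: 30.0
```

Scaled: 0.6 mm is 0.03, -0.4 mm is -0.02.

```bash
python3 nudge.py '{"dx": [-0.02,-0.02,-0.02,-0.02],"dy": [0,0,0,0],"dz": [0.01,0.02,0.03,0.03],"rx": [0,0,0,0],"ry": [0,0,0,0],"rz": [0,0,0,0]}'
```

```text
clock: 37.05
eef_pos: [442.4, -100.9, 13.7]
eef_rot: [3.141, -0.0, 1.486]
wrist_force: [-4.1, 4.8, 10.8]
finger_gap: 35.5
finger_force: 30.0
```

```bash
python3 nudge.py '{"dx": [0,0,0,0,0],"dy": [0,0,0,0,0],"dz": [-0.015,-0.025,-0.025,-0.025,-0.025],"rx": [0,0,0,0,0],"ry": [0,0,0,0,0],"rz": [0,0,0,0,0]}' 94
python3 nudge.py '{"dx": [0,0,0,0,0],"dy": [0,0,0,0,0],"dz": [-0.5,-1.75,-3.5,-5.25,-6.35],"rx": [0,0,0,0,0],"ry": [0,0,0,0,0],"rz": [0,0,0,0,0]}'
python3 nudge.py '{"dx": [2.25,4.6,6.9,9.2,11.5],"dy": [0.5,1,1.5,2,2.5],"dz": [0,0,0,0,0],"rx": [0,0,0,0,0],"ry": [0,0,0,0,0],"rz": [0,0,0,0,0]}'
python3 nudge.py '{"dx": [2.3,4.6,6.9,9.2,11.5],"dy": [0.5,1,1.5,2,2.5],"dz": [0,0,0,0,0],"rx": [0,0,0,0,0],"ry": [0,0,0,0,0],"rz": [-1,-2,-3,-4,-4.41]}'
python3 nudge.py '{"dx": [0,0,0],"dy": [0,0,0],"dz": [0,0,0],"rx": [0,0,0],"ry": [0,0,0],"rz": [0,0,0]}'
python3 - <<'E'
from h import *
measure("top","pics/t6.png");go(581.3,349,10.8,1.927)
p=cv2.imread("pics/t6.png")
cv2.imwrite("pics/c8.png",cv2.resize(p[165:295,240:430],None,fx=4,fy=4,interpolation=cv2.INTER_CUBIC))
E
```

```text
clock: 37.55
eef_pos: [442.3, -101.1, 13.6]
eef_rot: [-3.142, 0.0, 1.486]
wrist_force: [0.3, -0.3, 0.1]
finger_gap: 72.6
finger_force: 0.0
clock: 38.05
eef_pos: [442.8, -101.2, 143.8]
eef_rot: [3.139, 0.001, 1.486]
wrist_force: [0.1, 0.1, -1.2]
finger_gap: 93.7
finger_force: 0.0
clock: 38.55
eef_pos: [511.9, 125.9, 141.6]
eef_rot: [3.141, -0.0, 1.486]
wrist_force: [0.4, -1.0, 0.9]
finger_gap: 94.1
finger_force: 0.0
clock: 39.05
eef_pos: [581.1, 350.7, 141.6]
eef_rot: [3.141, -0.0, 1.931]
wrist_force: [1.6, -0.9, 0.2]
finger_gap: 93.9
finger_force: 0.0
clock: 39.35
eef_pos: [580.9, 347.8, 141.1]
eef_rot: [-3.142, 0.0, 1.926]
wrist_force: [0.1, 0.2, 0.2]
finger_gap: 94.1
finger_force: 0.0
top red pad 43 cen [581.9 -95.7] rect [584.3 -99.5] [58.6 28.1] axis deg 32.9 z 4.9 px [363.7 200. ]
top red obj 449 cen [ 591.6 -112.6] rect [ 591.6 -113. ] [54.  53.6] axis deg 137.8 z 74.6 px [373.3 193.5]
top blue obj 457 cen [435.1 113.8] rect [434.9 114.1] [52.8 53.2] axis deg 103.8 z 74.1 px [274.6 259.4]
top green obj 264 cen [ 442.7 -104. ] rect [ 442.8 -103.8] [148.2   9.9] axis deg 85.1 z 71.8 px [369.  257.6]
top yellow pad 554 cen [601.1 112.4] rect [601.1 112.4] [90.8 37.9] axis deg 80.6 z 4.9 px [279.8 190.9]
top yellow obj 123 cen [584.5 336.4] rect [584.1 336.6] [10.5 70. ] axis deg 110.7 z 67.9 px [181.5 193.6]
d 1.2 0.7 130.5 rz -0.002 clock 39.40
```

View pics/c8.png

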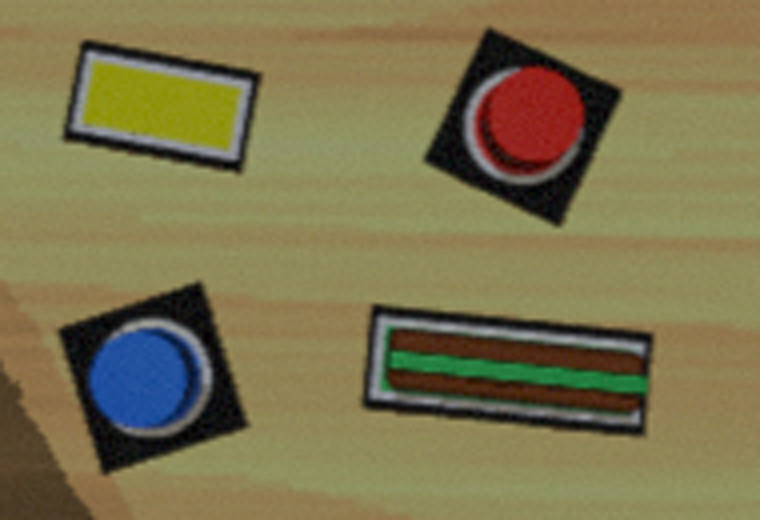

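Scaled: 1.2 mm is 0.06, 0.7 mm is 0.035.

```bash
python3 nudge.py '{"dx": [0.06,0.06,0.06,0.06,0.06],"dy": [0.035,0.035,0.035,0.035,0.035],"dz": [1.25,3,4.75,6,6.475],"rx": [0,0,0,0,0],"ry": [0,0,0,0,0],"rz": [0,0,0,0,0]}'
python3 nudge.py '{"dx": [0,0,0,0,0],"dy": [0,0,0,0,0],"dz": [0,0,0,0,0],"rx": [0,0,0,0,0],"ry": [0,0,0,0,0],"rz": [0,0,0,0,0]}' 30 30
python3 nudge.py '{"dx": [0,0,0,0,0],"dy": [0,0,0,0,0],"dz": [0,0,0,0,0],"rx": [0,0,0,0,0],"ry": [0,0,0,0,0],"rz": [0,0,0,0,0]}'
python3 nudge.py '{"dx": [0,0,0],"dy": [0,0,0],"dz": [0,0,0],"rx": [0,0,0],"ry": [0,0,0],"rz": [0,0,0]}'
```

```text
clock: 39.9
eef_pos: [580.4, 348.5, 9.1]
eef_rot: [-3.138, 0.0, 1.925]
wrist_force: [0.5, -0.4, 1.1]
finger_gap: 93.9
finger_force: 0.0
clock: 40.4
eef_pos: [581.5, 350.3, 11.9]
eef_rot: [3.141, -0.0, 1.927]
wrist_force: [-0.4, 0.0, -0.7]
finger_gap: 57.2
finger_force: 0.0
clock: 40.9
eef_pos: [581.2, 350.2, 11.2]
eef_rot: [-3.142, 0.0, 1.927]
wrist_force: [-1.2, 0.8, 0.8]
finger_gap: 36.2
finger_force: 30.0
clock: 41.2
eef_pos: [581.2, 350.2, 11.2]
eef_rot: [-3.142, -0.0, 1.927]
wrist_force: [-1.4, 1.3, 1.7]
finger_gap: 35.8
finger_force: 30.0
```

```bash
python3 nudge.py '{"dx": [0,0,0,0,0],"dy": [0,0,0,0,0],"dz": [-0.25,-1,-2.25,-3.1,-3.5],"rx": [0,0,0,0,0],"ry": [0,0,0,0,0],"rz": [0,0,0,0,0]}'
python3 nudge.py '{"dx": [-0.9,-2.7,-4.75,-6.85,-9],"dy": [-0.25,-0.75,-1.3,-1.9,-2.5],"dz": [0,0,0,0,0],"rx": [0,0,0,0,0],"ry": [0,0,0,0,0],"rz": [1,2,3,4,5.22]}'
python3 -c "
from h import *
go(601.9,115.5,81.2,1.405)"
```

```text
clock: 41.7
eef_pos: [582.0, 350.5, 84.0]
eef_rot: [3.138, -0.0, 1.927]
wrist_force: [-0.5, -0.7, -1.9]
finger_gap: 35.4
finger_force: 30.0
clock: 42.2
eef_pos: [596.8, 162.5, 81.1]
eef_rot: [-3.141, 0.0, 1.401]
wrist_force: [1.0, 0.4, -1.3]
finger_gap: 35.3
finger_force: 30.0
d -45.4 13.0 -0.1 rz -0.004 clock 42.20
```

Scaled: -46 mm is -2.3, -40 mm is -2.

```bash
python3 nudge.py '{"dx": [-1.25,-2,-2.3,-2.3,-2.3],"dy": [0.35,0.55,0.65,0.65,0.65],"dz": [0,0,0,0,0],"rx": [0,0,0,0,0],"ry": [0,0,0,0,0],"rz": [0,0,0,0,0]}'
python3 -c "
from h import *
go(601.9,115.5,14.2,1.405)"
```

```text
clock: 42.7
eef_pos: [602.2, 117.7, 81.1]
eef_rot: [-3.141, -0.0, 1.406]
wrist_force: [0.5, -0.4, -0.9]
finger_gap: 36.2
finger_force: 30.0
d -2.2 0.0 66.9 rz 0.001 clock 42.70
```

```bash
python3 nudge.py '{"dx": [-0.1,-0.1,-0.1,-0.1,-0.1],"dy": [0,0,0,0,0],"dz": [0.75,2,2.85,3.15,3.25],"rx": [0,0,0,0,0],"ry": [0,0,0,0,0],"rz": [0,0,0,0,0]}'
python3 nudge.py '{"dx": [0,0,0,0,0],"dy": [0,0,0,0,0],"dz": [0,0.015,0.03,0.05,0.05],"rx": [0,0,0,0,0],"ry": [0,0,0,0,0],"rz": [0,0,0,0,0]}'
python3 nudge.py '{"dx": [0,0,0,0],"dy": [0,0,0,0],"dz": [0.015,0.03,0.05,0.05],"rx": [0,0,0,0],"ry": [0,0,0,0],"rz": [0,0,0,0]}'
```

```text
clock: 43.2
eef_pos: [601.5, 114.9, 15.0]
eef_rot: [-3.14, 0.0, 1.406]
wrist_force: [-0.1, -0.7, -0.8]
finger_gap: 36.0
finger_force: 30.0
clock: 43.7
eef_pos: [602.1, 114.5, 15.3]
eef_rot: [3.141, -0.0, 1.405]
wrist_force: [0.6, -0.3, 0.2]
finger_gap: 36.1
finger_force: 30.0
clock: 44.1
eef_pos: [602.0, 114.5, 14.2]
eef_rot: [3.142, -0.0, 1.405]
wrist_force: [0.4, 0.5, -0.7]
finger_gap: 35.7
finger_force: 30.0
```

```bash
python3 nudge.py '{"dx": [0.05,0.05,0.05,0.05],"dy": [0,0,0,0],"dz": [0,0.015,0.03,0.03],"rx": [0,0,0,0],"ry": [0,0,0,0],"rz": [0,0,0,0]}'
```

```text
clock: 44.5
eef_pos: [602.2, 115.6, 14.2]
eef_rot: [3.141, -0.0, 1.405]
wrist_force: [-3.9, -0.4, 6.9]
finger_gap: 35.9
finger_force: 30.0
```

```bash
python3 nudge.py '{"dx": [0,0,0,0,0],"dy": [0,0,0,0,0],"dz": [-0.015,-0.025,-0.025,-0.025,-0.025],"rx": [0,0,0,0,0],"ry": [0,0,0,0,0],"rz": [0,0,0,0,0]}' 94
python3 nudge.py '{"dx": [0,0,0,0,0],"dy": [0,0,0,0,0],"dz": [-0.5,-1.75,-3.5,-5.25,-6.35],"rx": [0,0,0,0,0],"ry": [0,0,0,0,0],"rz": [0,0,0,0,0]}'
python3 nudge.py '{"dx": [1.8,3.6,5.4,7.2,9],"dy": [-1.3,-2.6,-3.9,-5.2,-6.5],"dz": [0,0,0,0,0],"rx": [0,0,0,0,0],"ry": [0,0,0,0,0],"rz": [0,0,0,0,0]}'
python3 nudge.py '{"dx": [0,0,0],"dy": [0,0,0],"dz": [0,0,0],"rx": [0,0,0],"ry": [0,0,0],"rz": [0,0,0]}'
python3 - <<'E'
from h import *
measure("top","pics/t7.png");p=cv2.imread("pics/t7.png")
i=manip.camera_info("top");S=4;q=cv2.resize(p[165:295,240:430],None,fx=S,fy=S,interpolation=cv2.INTER_CUBIC)
for (x,y) in((592,-112.4),(433.1,114.1)):   # where lid rim and base should be if centred
    for z in(73,):
        t=np.linspace(0,2*np.pi,40);P=np.c_[x+28*np.cos(t),y+28*np.sin(t),t*0+z]
        u=cv2.projectPoints(P,i["rvec"],i["tvec"],i["K"],None)[0][:,0]
        cv2.polylines(q,[np.int32((u-(240,165)+.5)*S)],True,(255,255,255),1)
        print(x,cv2.projectPoints(np.array([[x,y,73.]]),i["rvec"],i["tvec"],i["K"],None)[0])
cv2.imwrite("pics/c9.png",q);print(rays("top")[0])
E
```

```text
clock: 45.0
eef_pos: [602.2, 115.5, 14.0]
eef_rot: [-3.142, 0.0, 1.405]
wrist_force: [0.6, -1.4, 0.5]
finger_gap: 72.3
finger_force: 0.0
clock: 45.5
eef_pos: [602.8, 115.6, 144.7]
eef_rot: [3.138, -0.001, 1.405]
wrist_force: [0.6, -0.1, 0.3]
finger_gap: 94.2
finger_force: 0.0
clock: 46.0
eef_pos: [502.7, 316.0, 142.0]
eef_rot: [3.141, -0.001, 1.405]
wrist_force: [0.5, 0.0, 0.4]
finger_gap: 93.8
finger_force: 0.0
clock: 46.3
eef_pos: [504.2, 313.8, 141.4]
eef_rot: [3.141, -0.0, 1.404]
wrist_force: [-0.1, -0.6, -0.2]
finger_gap: 93.6
finger_force: 0.0
top red pad 46 cen [580.8 -97.5] rect [ 583.7 -101.5] [58.9 31.1] axis deg 38.2 z 6.3 px [364.4 200.4]
top red obj 450 cen [ 591.5 -112.7] rect [ 591.6 -113. ] [54.  53.6] axis deg 133.6 z 74.7 px [373.4 193.5]
top blue obj 457 cen [435.1 113.9] rect [434.9 114.1] [52.8 53.2] axis deg 106.4 z 74.2 px [274.6 259.4]
top green obj 263 cen [ 442.8 -103.6] rect [ 442.9 -103.1] [146.3  10.1] axis deg 85.2 z 71.5 px [368.8 257.6]
top yellow obj 153 cen [602.3 112.2] rect [602.2 111.9] [89.9  9.5] axis deg 80.4 z 71.3 px [277.2 187.5]
592 [[[373.36766853 193.19078024]]]
433.1 [[[274.3320005  260.32578011]]]
[ 483.79474226   -2.0876067  1143.94012423]
```

View pics/c9.png

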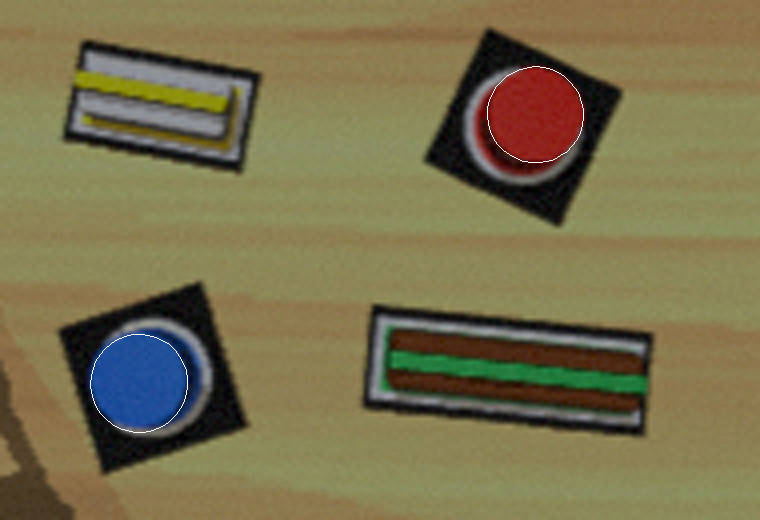

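Red, long and short are within about 1.3 mm. The blue pot is about 2 mm too far in +x, so I'll trim it.

```bash
python3 -c "
from h import *
go(434.8,118,140,1.404)"
python3 nudge.py '{"dx": [-1.75,-4,-6.1,-8.2,-9.75],"dy": [-0.3,-0.7,-1.05,-1.4,-1.7],"dz": [0,0,0,0,0],"rx": [0,0,0,0,0],"ry": [0,0,0,0,0],"rz": [0,0,0,0,0]}'
python3 nudge.py '{"dx": [-0.25,-0.25,-0.25],"dy": [-0.05,-0.05,-0.05],"dz": [0,0,0],"rx": [0,0,0],"ry": [0,0,0],"rz": [0,0,0]}'
python3 -c "
from h import *
go(434.8,118,25.2,1.404)"
```

```text
d -204.4 -36.0 1.3 rz -0.001 clock 46.35
clock: 46.85
eef_pos: [437.3, 125.0, 141.2]
eef_rot: [3.141, 0.0, 1.402]
wrist_force: [0.2, -0.9, 1.6]
finger_gap: 94.0
finger_force: 0.0
clock: 47.15
eef_pos: [436.7, 123.3, 141.3]
eef_rot: [3.141, -0.0, 1.404]
wrist_force: [-0.0, 0.8, -0.3]
finger_gap: 93.9
finger_force: 0.0
d -5.5 -1.0 116.1 rz 0.000 clock 47.15
```

```bash
python3 nudge.py '{"dx": [-0.275,-0.275,-0.275,-0.275,-0.275],"dy": [-0.05,-0.05,-0.05,-0.05,-0.05],"dz": [1,2.5,4.25,5.4,5.8],"rx": [0,0,0,0,0],"ry": [0,0,0,0,0],"rz": [0,0,0,0,0]}'
python3 nudge.py '{"dx": [0,0,0,0,0],"dy": [0,0,0,0,0],"dz": [0,0,0,0,0],"rx": [0,0,0,0,0],"ry": [0,0,0,0,0],"rz": [0,0,0,0,0]}' 50 20
python3 nudge.py '{"dx": [0,0,0,0,0],"dy": [0,0,0,0,0],"dz": [0,0,0,0,0],"rx": [0,0,0,0,0],"ry": [0,0,0,0,0],"rz": [0,0,0,0,0]}'
python3 nudge.py '{"dx": [0,0,0,0,0],"dy": [0,0,0,0,0],"dz": [-0.075,-0.15,-0.15,-0.15,-0.15],"rx": [0,0,0,0,0],"ry": [0,0,0,0,0],"rz": [0,0,0,0,0]}'
python3 -c "
from h import *
go(433,manip.read_state()['eef_pos'][1],25.2,1.404)"
```

```text
clock: 47.65
eef_pos: [433.4, 118.3, 22.9]
eef_rot: [-3.138, 0.001, 1.406]
wrist_force: [0.2, -0.1, 0.5]
finger_gap: 93.9
finger_force: 0.0
clock: 48.15
eef_pos: [434.6, 117.9, 25.6]
eef_rot: [3.141, -0.0, 1.405]
wrist_force: [-0.1, -0.1, -0.9]
finger_gap: 57.6
finger_force: 0.0
clock: 48.65
eef_pos: [434.6, 117.8, 25.6]
eef_rot: [3.141, -0.0, 1.405]
wrist_force: [-1.6, -0.4, 6.1]
finger_gap: 55.7
finger_force: 20.0
clock: 49.15
eef_pos: [434.2, 117.8, 28.0]
eef_rot: [-3.141, 0.0, 1.405]
wrist_force: [-0.3, 0.9, -1.6]
finger_gap: 56.3
finger_force: 20.0
d -0.2 -1.1 2.8 rz 0.001 clock 49.15
```

Scaled: 2 mm is 0.1, -1.3 mm is -0.065.

```bash
python3 nudge.py '{"dx": [0,0,0,0,0],"dy": [-0.065,-0.065,-0.065,-0.065,-0.065],"dz": [0,0.035,0.07,0.1,0.1],"rx": [0,0,0,0,0],"ry": [0,0,0,0,0],"rz": [0,0,0,0,0]}'
python3 nudge.py '{"dx": [0,0,0,0],"dy": [0,0,0,0],"dz": [0.015,0.03,0.045,0.045],"rx": [0,0,0,0],"ry": [0,0,0,0],"rz": [0,0,0,0]}'
```

```text
clock: 49.65
eef_pos: [432.9, 118.0, 26.0]
eef_rot: [-3.141, 0.0, 1.405]
wrist_force: [0.2, -0.2, -1.8]
finger_gap: 55.9
finger_force: 20.0
clock: 50.05
eef_pos: [433.0, 118.0, 25.6]
eef_rot: [3.141, -0.0, 1.405]
wrist_force: [-4.3, -1.6, 8.3]
finger_gap: 56.1
finger_force: 20.0
```

Scaled: -0.5 mm is -0.025, -0.3 mm is -0.015.

```bash
python3 nudge.py '{"dx": [0,0,0,0,0],"dy": [0,0,0,0,0],"dz": [-0.015,-0.025,-0.025,-0.025,-0.025],"rx": [0,0,0,0,0],"ry": [0,0,0,0,0],"rz": [0,0,0,0,0]}' 94
python3 nudge.py '{"dx": [0,0,0,0,0],"dy": [0,0,0,0,0],"dz": [-0.5,-1.75,-3.5,-5.25,-6.35],"rx": [0,0,0,0,0],"ry": [0,0,0,0,0],"rz": [0,0,0,0,0]}'
python3 nudge.py '{"dx": [2.25,4.5,6.75,9,10.5],"dy": [0,0,0,0,0],"dz": [0,0,0,0,0],"rx": [0,0,0,0,0],"ry": [0,0,0,0,0],"rz": [0,0,0,0,0]}'
python3 nudge.py '{"dx": [0,0,0],"dy": [0,0,0],"dz": [0,0,0],"rx": [0,0,0],"ry": [0,0,0],"rz": [0,0,0]}'
python3 - <<'E'
from h import *
measure("top","pics/t8.png");p=cv2.imread("pics/t8.png")
cv2.imwrite("pics/c10.png",cv2.resize(p[100:300,230:430],None,fx=3,fy=3,interpolation=cv2.INTER_CUBIC))
E
```

```text
clock: 50.55
eef_pos: [432.9, 118.0, 25.6]
eef_rot: [-3.142, -0.0, 1.405]
wrist_force: [0.9, -1.2, 0.5]
finger_gap: 91.9
finger_force: 0.0
clock: 51.05
eef_pos: [433.4, 118.1, 155.8]
eef_rot: [3.139, -0.001, 1.405]
wrist_force: [-0.3, -1.0, -0.7]
finger_gap: 94.6
finger_force: 0.0
clock: 51.55
eef_pos: [467.5, 327.7, 153.3]
eef_rot: [3.141, -0.0, 1.406]
wrist_force: [0.1, -1.0, 0.7]
finger_gap: 94.5
finger_force: 0.0
clock: 51.85
eef_pos: [467.6, 324.3, 153.0]
eef_rot: [3.142, 0.0, 1.404]
wrist_force: [-0.1, -1.1, -0.4]
finger_gap: 94.3
finger_force: 0.0
top red pad 41 cen [583.  -93.5] rect [585.9 -96.6] [56.6 24.1] axis deg 24.9 z 5.5 px [362.8 199.5]
top red obj 450 cen [ 591.6 -112.8] rect [ 591.6 -113. ] [54.  53.6] axis deg 136.1 z 74.6 px [373.4 193.5]
top blue obj 462 cen [433.2 114. ] rect [433.8 114.1] [55.  53.1] axis deg 119.8 z 74.2 px [274.5 260.2]
top green obj 261 cen [ 442.6 -104.6] rect [ 442.6 -104. ] [148.2   9.5] axis deg 85.0 z 71.4 px [369.2 257.7]
top yellow obj 152 cen [602.2 111.8] rect [602.2 111.9] [89.9  9.4] axis deg 80.4 z 71.0 px [277.4 187.6]
```

View pics/c10.png

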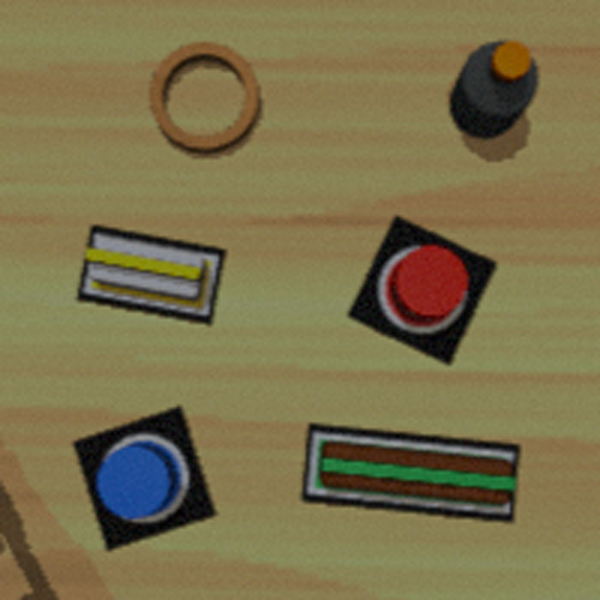

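All four are on their own pads, upright and centred. The tape (crop 205,97) and bottle (495,90) have not moved, and the arm is clear.

```bash
python3 -c "
from cell import manip
print(manip.sign_off())"
```

```text
the job is handed in; nothing more can be done
None
```

The job is handed in at about 52 s: both ink pots and both squeegees stand on their own pads, centred to within about 1.5 mm by the top camera after small re-grip corrections to the red pot (once) and the blue pot (twice, the second after the squeegees were down), and the bottle and tape roll were left alone.

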